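# Clear the microscope bench: sort dishes, vials and slide mailer

## Task

Clear up after the microscope session: lay the two culture dishes flat, lid up and side by side, in the wide shallow dark steel pan, stand one vial upright in each bay of the two-bay bin, and lay the slide mailer flat, label up, inside the small undivided tray. Set each thing down gently rather than dropping it, let go of everything, and do not disturb the eyepiece or the reagent bottle.

Things in the scene. Friction and masses are not known exactly. Their poses are not given: they have to be found in the camera images.
- dish_a_center (a point): First culture dish with lid, a flat round disc 50 mm in diameter and 18 mm high (lid white plastic over a slightly narrower grey base), about 30 g, lid up, resting on the bench. This point is its centre, 9 mm above its underside; z is up. Two identical dishes, both go in the pan
- dish_b_center (a point): Second culture dish with lid, a flat round disc 50 mm in diameter and 18 mm high (lid white plastic over a slightly narrower grey base), about 30 g, lid up, resting on the bench. This point is its centre, 9 mm above its underside; z is up. Two identical dishes, both go in the pan
- vial_a_center (a point): First closed screw-cap vial, standing: amber glass body 26 mm in diameter for the lower 46 mm, white cap 24 mm in diameter, 62 mm high in all, about 40 g. This point is its centre, 31 mm above its foot; z is up. Two identical vials, one goes in each bay of the bin
- vial_b_center (a point): Second closed screw-cap vial, standing: amber glass body 26 mm in diameter for the lower 46 mm, white cap 24 mm in diameter, 62 mm high in all, about 40 g. This point is its centre, 31 mm above its foot; z is up. Two identical vials, one goes in each bay of the bin
- mailer_center (a point): slide mailer, a closed flat white plastic box with a paper label on top, 82 mm long (its x) by 32 mm wide (its y) by 20 mm high, about 50 g, lying on the bench. This point is its centre, 10 mm above its underside; z is up
- pan: target of the dishes: the widest and shallowest tray, a rectangular dark steel pan fixed on the bench, 126 mm (its x) by 156 mm (its y) outside, 12 mm high, walls and floor 3 mm thick (inside 120 by 150 mm, no divider). Origin at the centre of its underside on the bench, inner floor 3 mm above it
- bin: target of the vials: a white plastic bin with one dividing wall in the middle, fixed on the bench, 100 mm (its x) by 150 mm (its y) outside, 30 mm high, walls, floor and divider 4 mm thick; the divider runs along its x at y = 0 and is as high as the walls, so the two bays, each 92 by 69 mm inside, are centred at y = +36.5 mm and y = -36.5 mm. Origin at the centre of its underside on the bench, inner floor 4 mm above it
- slide_tray: target of the slide mailer: the smallest tray, light aluminium without divider, fixed on the bench, 98 mm (its x) by 120 mm (its y) outside, 20 mm high, walls and floor 4 mm thick (inside 90 by 112 mm). Origin at the centre of its underside on the bench, inner floor 4 mm above it
- eyepiece_center (a point): bystander, leave alone: loose microscope eyepiece standing on its wide end, black with a steel band, 40 mm in diameter at the widest, 52 mm high; this point is its centre, 26 mm up
- reagent_center (a point): bystander, leave alone: loose capped amber bottle, standing, 48 mm in diameter, 85 mm high; this point is its centre, 42.5 mm up

How it is judged (in metres and radians):
At the end, for the whole second after the job is handed in: Both dishes lie lid up on the floor of the pan, one vial stands on the floor of each bay of the bin, the mailer lies label up on the floor of the small tray; each within 0.1 rad of upright, within about 4 mm of its resting height, and still (under 20 mm/s) (x of dish_a_center in the frame of pan between -0.04 and 0.04 m and y of dish_a_center in the frame of pan between -0.055 and 0.055 m and z of dish_a_center in the frame of pan between 0.008 and 0.016 m and x of dish_b_center in the frame of pan between -0.04 and 0.04 m and y of dish_b_center in the frame of pan between -0.055 and 0.055 m and z of dish_b_center in the frame of pan between 0.008 and 0.016 m and ((y of vial_a_center in the frame of bin between 0.012 and 0.065 m and y of vial_b_center in the frame of bin between -0.065 and -0.012 m) or (y of vial_a_center in the frame of bin between -0.065 and -0.012 m and y of vial_b_center in the frame of bin between 0.012 and 0.065 m)) and x of vial_a_center in the frame of bin between -0.038 and 0.038 m and z of vial_a_center in the frame of bin between 0.03 and 0.04 m and x of vial_b_center in the frame of bin between -0.038 and 0.038 m and z of vial_b_center in the frame of bin between 0.03 and 0.04 m and x of mailer_center in the frame of slide_tray between -0.034 and 0.034 m and y of mailer_center in the frame of slide_tray between -0.036 and 0.036 m and z of mailer_center in the frame of slide_tray between 0.009 and 0.019 m and angle between each of dish_a_center, dish_b_center, vial_a_center, vial_b_center, mailer_center's own z axis and vertical below 0.1 rad and linear speed of each of dish_a, dish_b, vial_a, vial_b, mailer below 0.02 m/s); the robot touches nothing.
It fails at once if the eyepiece or the reagent bottle is disturbed (moved over 15 mm or tipped over 0.3 rad) (distance of any of eyepiece_center, reagent_center from where it was at the start of the episode above 0.015 m or angle between any of eyepiece_center, reagent_center's own z axis and vertical above 0.3 rad).
It fails at once if a thing is dropped: it comes within 8 mm of its resting height in its tray, or lower, at over 0.7 m/s (a fall of more than about 25 mm) ((height (world z) of dish_a_center below 0.02 m and linear speed of dish_a above 0.7 m/s) or (height (world z) of dish_b_center below 0.02 m and linear speed of dish_b above 0.7 m/s) or (height (world z) of vial_a_center below 0.043 m and linear speed of vial_a above 0.7 m/s) or (height (world z) of vial_b_center below 0.043 m and linear speed of vial_b above 0.7 m/s) or (height (world z) of mailer_center below 0.022 m and linear speed of mailer above 0.7 m/s)).
It also fails if it takes over 112 s, if anything falls off the work surface, if the arm or the gripper's body presses on something with over 40 N, if the wrist force passes 120 N, or if a joint passes its speed limit or range.

## Robot

A 6-joint arm with a two-finger parallel gripper is mounted at the origin on the work surface. World frame = base frame: x ahead of the robot, y to its left, z up, the work surface at z = 0. Lengths are in mm, angles in rad, forces in N, time in s.
With the tool pointing down it reaches from about 275 to 1000 mm from the base axis. Payload 8.4 kg.
Tool frame: the origin (TCP) lies between the finger pads; the fingertips stand r.nose_length ahead of it and the grasp point (between the pads) lies 8 mm behind it (r.nose_length is the distance from the TCP to the fingertips, in mm); y points along the fingers, x is the direction in which the jaws open and shut, and the axes are right-handed (so a half turn about y gives the same grasp; the last joint's range is limited). The gripper opens to 85 mm and grips with 20 to 120 N. Pads are 22 mm wide; open, the fingers measure 114 mm over their backs; the gripper's body (76 mm by 85 mm) begins 54 mm behind the grasp point. The pads swing forward as they close: fully open they stand 13 mm farther back than shut.
Start: joints at [-1.308, 0.353, 1.633, -0, 1.155, -0.002], TCP at [163.571, -603.218, 242.281] pointing down, gripper open.
Joint ranges: [-2.63, 2.63], [-0.92, 2.1], [0.06, 2.66], [-1.3, 4.44], [0, 2.69], [-3.02, 3.02]. Speed limits (rad/s): [2.22, 2.22, 2.79, 3.14, 3.14, 3.14].

## Interface

Orientations are given as [roll, pitch, yaw] about the fixed x, y, z axes, in that order (R = Rz(yaw) Ry(pitch) Rx(roll)).
In Python, from rig import r, cams, order gives the robot as it stands. The module is installed in compiled form; this text tells all that it offers.
- The arm moves only by the shell command python3 -m crank 'ROWS' [FORCE]. ROWS is JSON, a list of rows, each a list of 7 numbers: the turn, a rotation vector about the tool's x, y, z in degrees, then the shift along the tool's x, y, z in cm, then the opening, from -1 (shut) to 1 (fully open). A call has exactly 10 rows; each row shifts and turns the pose as measured when the row begins, along the tool's axes as they then stand; what a row does not reach is not made up. A row lasts 1/12 s, in which the tool goes at most 41.7 mm and 7.16 degrees, less where a joint would pass 70% of its speed; a pose out of reach is approached as far as the arm can. A call with a gripper value outside its range is refused whole. The fingers move at their own pace and stop on an object; FORCE is the grip in N (left out, the last holds). Time passes only in rows, so rows that do not move let the fingers close, or fill a call up. It gives the time, the measured TCP pose, the force and the opening at its end, in the units of the state.
- r.sense(): the state, without advancing time (a new reading comes with each control period).
- cams.grab_frame(name): name is "scene" or "top"; returns the picture (400x640x3 uint8, blue, green, red); there is no depth.
- cams.camera_info(name): a dict with "intrinsics" (3x3 intrinsics, pixels), "view" (4x4, takes a point from world to camera coordinates). Camera axes: x right, y up, looking along -z (the intrinsics and any distortion apply to the point x, -y, -z); pixel columns grow to the right and rows downward; lengths in mm; the calibration is good to about 2 mm. A picture is of the moment at which its call begins. camera_info takes no time and is no camera call.
- order.sign_off(): hands the job in, once; it reports no verdict.
The state is a dict: "clock": time; "qpos": joint angles; "qvel": joint speeds; "joint_efforts": joint torques, N m; "eef_pos": TCP position; "tcp_rot": TCP orientation; "contact_force": force on the tool from outside, world axes, zero at the start; "wrist_torque": the same for the moment, N m; "opening": opening from 0.0 (shut) to 1.0 (fully open).
Only numpy, scipy, OpenCV 4.12 (cv2) and the standard library are available. Lean on these libraries where they do the work, as an engineer would, in place of code of your own. Each camera call takes 0.05 s, during which the arm holds its last target.

## Working session

There is one attempt and no reset: what is moved stays moved. The work goes in short steps, Python scripts to look and compute and a shell command to move; the robot and the scene stay as the last step left them, time stands still between calls to the robot, and variables do not carry over. Pictures are saved under pics/ and viewed, and the job is handed in when it is done.

```bash
mkdir -p pics; python3 - <<'E'
from rig import r,cams,order
import cv2
s=r.sense();print(s, r.nose_length)
for n in("scene","top"):
    im=cams.grab_frame(n);cv2.imwrite(f"pics/{n}0.png",im);i=cams.camera_info(n);print(n,i)
E
```

```text
{'clock': 0.0, 'qpos': array([-1.30840633e+00,  3.53666133e-01,  1.63415133e+00,  6.45805799e-06,
        1.15520824e+00, -2.40314866e-03]), 'qvel': array([ 0.00080719, -0.00085284, -0.0008092 , -0.00071936, -0.00166776,
       -0.00207582]), 'joint_efforts': array([-2.91972181e-03, -6.05268717e+01, -3.42062581e+01, -2.36611195e-04,
        9.42207291e-03,  7.49379780e-06]), 'eef_pos': array([ 163.4453922 , -602.75826453,  241.543086  ]), 'tcp_rot': array([-1.57078698e+00,  1.43303549e-03, -1.30600579e+00]), 'contact_force': array([ 0.54676476,  0.27484456, -0.06817866]), 'wrist_torque': array([ 0.04792969, -0.02923095, -0.02351733]), 'opening': 0.9984370005854893} 11.0
scene {'intrinsics': array([[389.14940373,   0.        , 323.69106207],
       [  0.        , 389.14940373, 200.52426745],
       [  0.        ,   0.        ,   1.        ]]), 'view': array([[-8.38273954e-02,  9.96401415e-01, -1.25374911e-02,
         2.93196624e+01],
       [-5.75510787e-01, -3.81388850e-02,  8.16904376e-01,
         2.42637546e+02],
       [ 8.13486510e-01,  7.56944275e-02,  5.76636846e-01,
        -1.37069229e+03],
       [ 0.00000000e+00,  0.00000000e+00,  0.00000000e+00,
         1.00000000e+00]])}
top {'intrinsics': array([[421.80476855,   0.        , 318.86662897],
       [  0.        , 421.80476855, 198.2768694 ],
       [  0.        ,   0.        ,   1.        ]]), 'view': array([[-1.30368179e-02, -9.99375627e-01,  3.28389676e-02,
        -1.28319562e+01],
       [ 9.86204147e-01, -7.43113057e-03,  1.65366742e-01,
        -5.13050502e+02],
       [-1.65019461e-01,  3.45417821e-02,  9.85685266e-01,
        -1.00404290e+03],
       [ 0.00000000e+00,  0.00000000e+00,  0.00000000e+00,
         1.00000000e+00]])}
```

View pics/scene0.png

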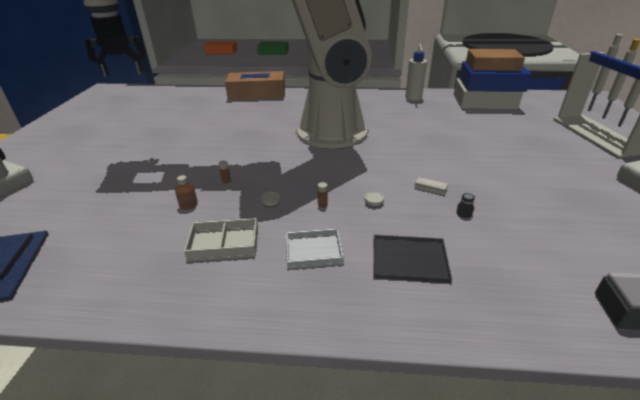

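View pics/top0.png

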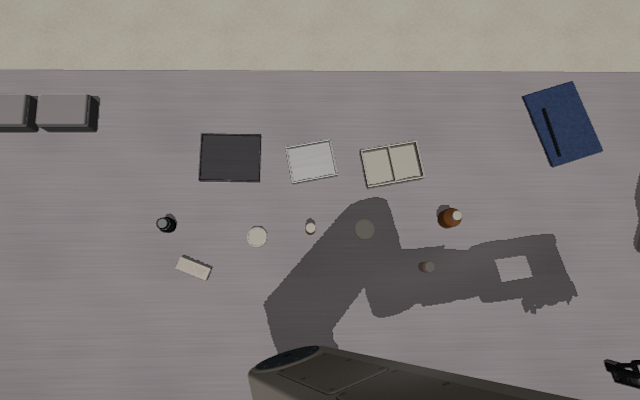

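The top view shows the pan at (230,158), the small tray at (312,162) and the bin at (392,164). The dishes are at (257,237) and, in shadow, (365,229). The vials are at (311,227) and, in shadow, (427,267). The mailer is at (193,268), the eyepiece at (167,224) and the bottle at (450,217). Next I'll look at enlarged crops.

```bash
cat > h.py <<'E'
from rig import r,cams,order
import cv2,numpy as np
I={n:cams.camera_info(n) for n in("scene","top")}
def cast(n,u,v,z):
    i=I[n];K=i["intrinsics"];V=i["view"]
    d=np.linalg.inv(K)@[u,v,1]; d=d*[1,-1,-1]
    R=V[:3,:3];c=-R.T@V[:3,3];w=R.T@d
    return c+w*(z-c[2])/w[2]
def proj(n,p):
    i=I[n];q=i["view"][:3,:3]@np.array(p,float)+i["view"][:3,3]
    q=i["intrinsics"]@(q*[1,-1,-1]);return q[:2]/q[2]
E
python3 - <<'E'
from h import *
a=cv2.imread("pics/top0.png")[125:285,145:465]
g=np.clip((a/255.)**0.6*255,0,255).astype(np.uint8)
cv2.imwrite("pics/topcrop0.png",cv2.resize(g,(800,400),interpolation=cv2.INTER_CUBIC))
b=cv2.imread("pics/scene0.png")[150:290,165:485]
g=np.clip((b/255.)**0.6*255,0,255).astype(np.uint8)
cv2.imwrite("pics/scenecrop0.png",cv2.resize(g,(800,350),interpolation=cv2.INTER_CUBIC))
E
```

```text
(no output)
```

View pics/topcrop0.png

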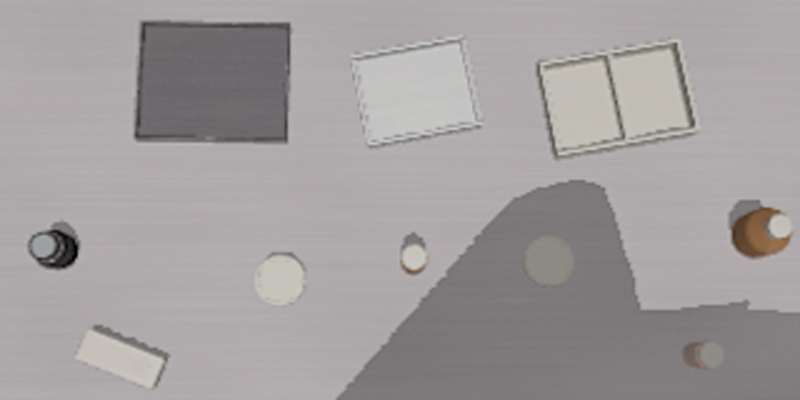

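View pics/scenecrop0.png

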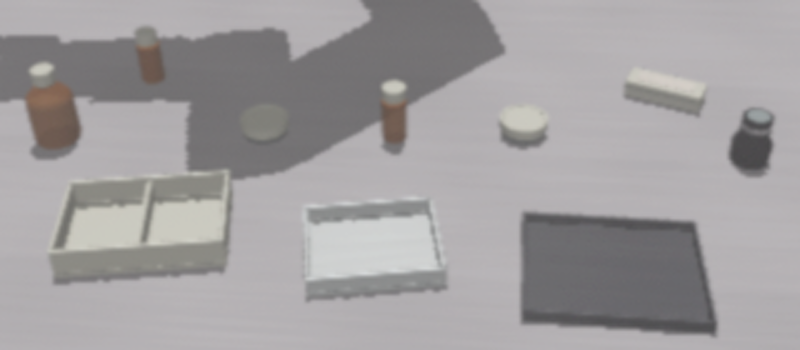

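The crops are clear: all objects can be seen and none overlap. In the top crop, the dishes are at (280,280) and (549,260), the vial caps at (413,257) and (711,354), and the mailer at (122,357). Next I'll segment and cast rays.

```bash
python3 - <<'E'
from h import *
a=cv2.imread("pics/top0.png")
# per-item: box (u0,v0,u1,v1), top height
its=dict(dishL=(240,222,275,254,18),dishR=(350,214,381,245,18),mail=(172,250,215,284,20),capL=(303,219,318,236,62),capR=(423,258,436,275,62),
 pan=(190,125,270,190,12),tray=(280,132,345,190,20),bin=(352,132,432,195,30))
for n,(x0,y0,x1,y1,z) in its.items():
    c=cv2.resize(a[y0:y1,x0:x1],None,fx=4,fy=4,interpolation=cv2.INTER_CUBIC)
    lab=cv2.cvtColor(c,cv2.COLOR_BGR2LAB).astype(float)
    bg=np.median(np.concatenate([lab[:4].reshape(-1,3),lab[-4:].reshape(-1,3)]),axis=0)
    d=lab-bg
    print(n,"bg",bg,"ctr",d[d.shape[0]//2,d.shape[1]//2].round())
    if n in("dishR",): m=(d[...,2]>4)
    elif n=="capR": m=(d[...,2]>4)&(d[...,1]<4)
    elif n=="capL": m=(d[...,0]>12)
    elif n=="pan": m=d[...,0]<-25
    else: m=(d[...,2]>5)&(d[...,0]>-5) if n!="tray" else np.linalg.norm(d,axis=2)>10
    m=m.astype(np.uint8)*255
    cs,_=cv2.findContours(m,cv2.RETR_EXTERNAL,cv2.CHAIN_APPROX_NONE)
    k=max(cs,key=cv2.contourArea)[:,0].astype(float)
    k=cv2.convexHull(k.astype(np.float32))[:,0]
    uv=(k+.5)/4-.5+[x0,y0]
    P=np.array([cast("top",u,v,z)[:2] for u,v in uv],np.float32)
    print("  circle",cv2.minEnclosingCircle(P),"rect",cv2.minAreaRect(P), "area",cv2.contourArea(P))
E
```

```text
dishL bg [142. 131. 128.] ctr [29. -3.  6.]
  circle ((421.6617126464844, 137.15249633789062), 24.445764541625977) rect ((421.49945068359375, 137.13330078125), (47.39402389526367, 46.53409957885742), 0.43367239832878113) area 1772.3555201411946
dishR bg [ 81. 130. 128.] ctr [20. -2.  5.]
  circle ((437.7859191894531, -131.79617309570312), 24.07764434814453) rect ((438.13238525390625, -133.56375122070312), (44.06415939331055, 46.71943283081055), 89.96650695800781) area 1664.6666222456843
mail bg [141. 131. 128.] ctr [28. -1.  5.]
  circle ((345.8565368652344, 292.011962890625), 41.11912536621094) rect ((346.3082580566406, 292.2944641113281), (80.35115051269531, 29.8857479095459), 67.9444808959961) area 2344.2410891670734
capL bg [141. 131. 128.] ctr [30. -3.  6.]
  circle ((438.8110656738281, 3.75010347366333), 11.486166000366211) rect ((438.7678527832031, 4.402292251586914), (21.49392318725586, 21.43109130859375), 48.71935272216797) area 366.4707860090166
capR bg [ 85. 130. 128.] ctr [17. -1.  4.]
  circle ((342.2688293457031, -273.69036865234375), 13.44937515258789) rect ((342.6141357421875, -270.7113037109375), (14.701506614685059, 26.193126678466797), 83.69792938232422) area 313.61728588631377
pan bg [141. 131. 128.] ctr [-77.  -2.  -1.]
  circle ((627.2877197265625, 209.4051513671875), 100.9180679321289) rect ((627.5217895507812, 209.2620849609375), (158.82717895507812, 130.24508666992188), 88.84169006347656) area 20587.871924297884
tray bg [141. 131. 128.] ctr [31. -3.  1.]
  circle ((614.302490234375, -0.006435394287109375), 77.93421936035156) rect ((614.6292724609375, 0.086151123046875), (106.27274322509766, 123.17073059082031), 10.20389175415039) area 12898.701503356802
bin bg [141. 131. 128.] ctr [-5. -3.  6.]
  circle ((611.0903930664062, -234.74742126464844), 56.49535369873047) rect ((611.4209594726562, -237.86953735351562), (95.92863464355469, 66.66067504882812), 10.011956214904785) area 5939.559204298537
```

```bash
python3 - <<'E'
from h import *
a=cv2.imread("pics/top0.png")
def seg(n,box,f):
    x0,y0,x1,y1=box
    im=cv2.imread(f"pics/{n}0.png")
    c=cv2.resize(im[y0:y1,x0:x1],None,fx=4,fy=4,interpolation=cv2.INTER_CUBIC)
    lab=cv2.cvtColor(c,cv2.COLOR_BGR2LAB).astype(float)
    bg=np.median(np.concatenate([lab[:4].reshape(-1,3),lab[-4:].reshape(-1,3)]),axis=0)
    m=f(lab-bg).astype(np.uint8)*255
    cs,_=cv2.findContours(m,cv2.RETR_EXTERNAL,cv2.CHAIN_APPROX_NONE)
    k=cv2.convexHull(max(cs,key=cv2.contourArea))[:,0]
    return (k+.5)/4-.5+[x0,y0]
def P(n,uv,z): return np.array([cast(n,u,v,z)[:2] for u,v in uv],np.float32)
L=lambda t:lambda d:(np.abs(d[...,0])>t)
uv=seg("top",(352,132,432,195),lambda d:(np.abs(d[...,2])>3)|(np.abs(d[...,0])>15))
for z in(0,30):print("bin",z,cv2.minAreaRect(P("top",uv,z)))
uv=seg("top",(280,132,345,190),lambda d:np.abs(d[...,0])>12)
for z in(0,20):print("tray",z,cv2.minAreaRect(P("top",uv,z)))
# capR: bright in shadow
uv=seg("top",(418,256,438,277),lambda d:d[...,0]>9)
print("capR",cv2.minEnclosingCircle(P("top",uv,62)))
uv=seg("top",(300,215,320,240),lambda d:d[...,0]>10)
print("capL",cv2.minEnclosingCircle(P("top",uv,62)))
uv=seg("top",(440,205,466,232),lambda d:(d[...,0]>9))
print("reag cap",cv2.minEnclosingCircle(P("top",uv,85)))
# scene view projections of estimates
vis=cv2.imread("pics/scene0.png")
for p in [(421.6,137.1,18),(438,-132.5,18),(346.2,292.2,20),(438.8,4,62),(342.5,-271,62),(438.8,4,0),(342.5,-271,0)]:
    u=proj("scene",p); print(p,u.round(1)); cv2.circle(vis,tuple(int(round(q*16)) for q in u),24,(0,0,255),-1,shift=4) 
cv2.imwrite("pics/chk0.png",cv2.resize(vis[150:290,165:485],(800,350),interpolation=cv2.INTER_CUBIC))
t=cv2.resize(a[130:195,185:435],(800,208),interpolation=cv2.INTER_CUBIC);cv2.imwrite("pics/trays.png",t)
E
```

```text
bin 0 ((610.794921875, -211.6415557861328), (111.3670654296875, 161.4605712890625), 9.915637969970703)
bin 30 ((603.2406616210938, -205.23126220703125), (108.25897216796875, 156.95443725585938), 9.915677070617676)
tray 0 ((614.5128784179688, -1.7713851928710938), (97.8392333984375, 124.6711196899414), 9.750694274902344)
tray 20 ((609.4075317382812, -1.4026565551757812), (96.01879119873047, 122.35150909423828), 9.750696182250977)
capR ((342.2369079589844, -280.2010498046875), 11.5997896194458)
capL ((438.96795654296875, 3.6857869625091553), 11.739026069641113)
reag cap ((462.8808288574219, -346.6051025390625), 10.975178718566895)
(421.6, 137.1, 18) [374.1 196.9]
(438, -132.5, 18) [270.1 196.6]
(346.2, 292.2, 20) [431.1 182.6]
(438.8, 4, 62) [322.  184.4]
(342.5, -271, 62) [226. 162.]
(438.8, 4, 0) [322.4 204.4]
(342.5, -271, 0) [229.5 181. ]
```

View pics/chk0.png

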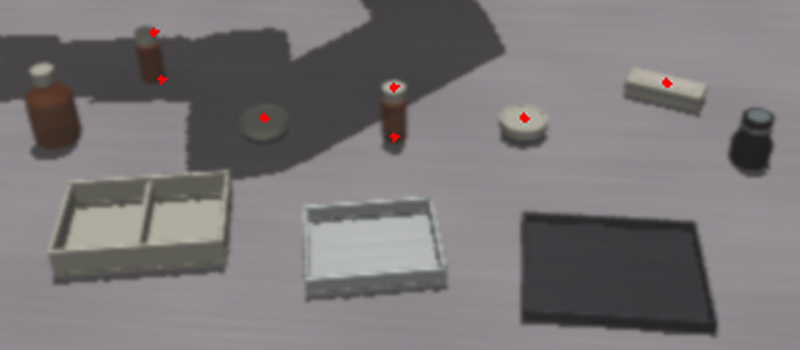

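The measurements agree in both views (the corrected right-hand vial is at (342,-280)). The scene check picture marks the tops of the dishes, mailer and left vial correctly. My plan is to turn the jaws to yaw 0, so that tool x = world x, tool z = world y and tool y = down.

```bash
python3 -m crank '[[0,-7,0,0,0,0,1],[0,-7,0,0,0,0,1],[0,-7,0,0,0,0,1],[0,-7,0,0,0,0,1],[0,-7,0,0,0,0,1],[0,-7,0,0,0,0,1],[0,-7,0,0,0,0,1],[0,-7,0,0,0,0,1],[0,-7,0,0,0,0,1],[0,-7,0,0,0,0,1]]' 30
```

```text
clock: 0.93
eef_pos: [162.7, -600.0, 237.0]
tcp_rot: [-1.561, 0.003, -0.057]
contact_force: [0.4, 0.2, -0.0]
opening: 1.004
```

```bash
python3 -m crank '[[0.5,-3,0,2,0,3.5,1],[0,0,0,2,0,3.5,1],[0,0,0,2,0,3.5,1],[0,0,0,2,0,3.5,1],[0,0,0,2,0,3.5,1],[0,0,0,2,0,3.5,1],[0,0,0,2,0,3.5,1],[0,0,0,2,0,3.5,1],[0,0,0,2,0,3.5,0.4],[0,0,0,0,0,0,0.4]]'
```

```text
clock: 1.77
eef_pos: [345.6, -274.1, 238.1]
tcp_rot: [-1.549, 0.004, 0.0]
contact_force: [-0.1, 0.4, -0.5]
opening: 0.75
```

```bash
python3 -m crank '[[-1.2,0,0,-0.4,0,-0.6,0.4],[0,0,0,0,3,0,0.4],[0,0,0,0,3,0,0.4],[0,0,0,0,3,0,0.4],[0,0,0,0,3,0,0.4],[0,0,0,0,0,0,0.4],[0,0,0,0,0,0,0.4],[0,0,0,0,0,0,0.4],[0,0,0,0,0,0,0.4],[0,0,0,0,0,0,0.4]]'
python3 - <<'E'
from h import *
s=r.sense();print(s["eef_pos"],s["tcp_rot"])
a=cams.grab_frame("scene")[110:230,150:310];cv2.imwrite("pics/s1.png",cv2.resize(a,(800,600),interpolation=cv2.INTER_CUBIC))
a=cams.grab_frame("top")[180:330,360:520];cv2.imwrite("pics/t1.png",cv2.resize(a,(640,600),interpolation=cv2.INTER_CUBIC))
E
```

```text
clock: 2.6
eef_pos: [340.9, -287.6, 118.9]
tcp_rot: [-1.584, -0.001, 0.003]
contact_force: [0.2, 0.2, -0.2]
opening: 0.7
[ 340.91300121 -287.56147587  118.93775897] [-1.58417542e+00 -1.05767175e-03  2.89884853e-03]
```

View pics/s1.png

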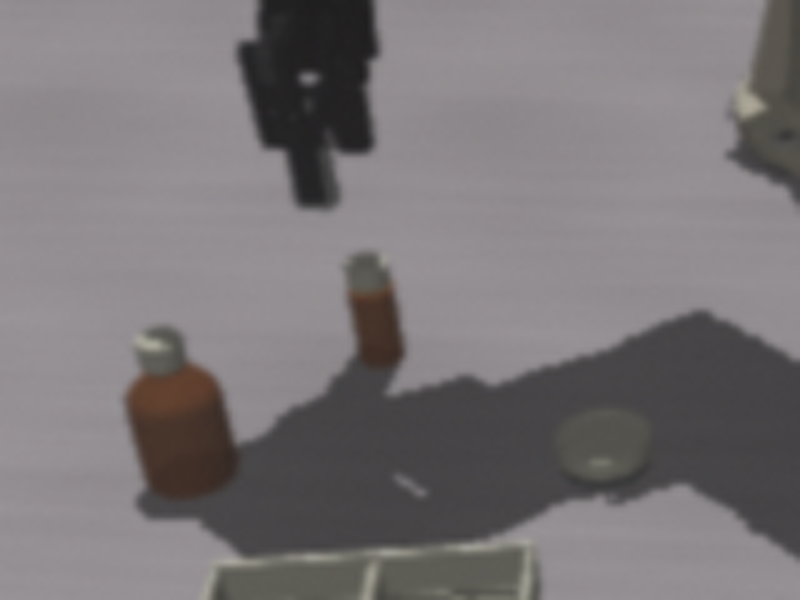

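View pics/t1.png

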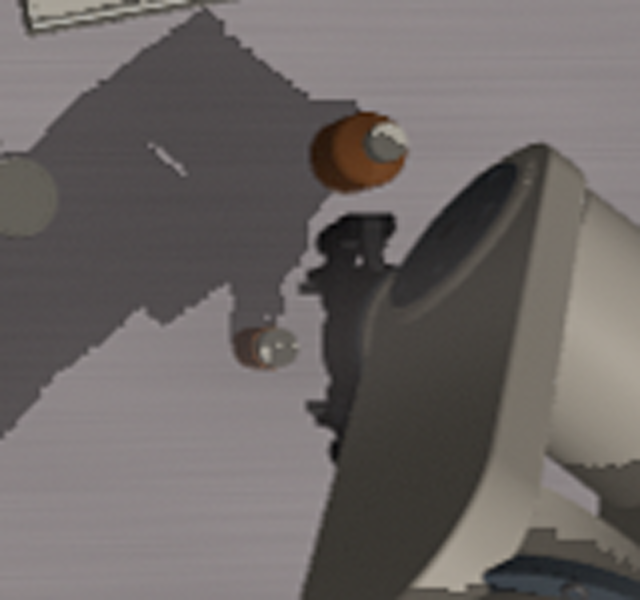

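The gripper hangs right of the vial in both views. I'll check where the TCP projects against the newly lit cap.

```bash
python3 - <<'E'
from h import *
p=r.sense()["eef_pos"]
for n in("scene","top"):print(n,"tcp",proj(n,p),"capR",proj(n,(342,-280,62)),"foot",proj(n,(342,-280,0)))
print(cast("top",360+278/4,180+347/4,62),cast("scene",150+368/5,110+258/5,62),cast("scene",150+381/5,110+358/5,5))
E
```

```text
scene tcp [216.85495805 143.08709946] capR [222.9241086  161.84488056] foot [226.43057665 180.78444964]
top tcp [440.12414966 266.7841911 ] capR [429.46412269 266.59709741] foot [422.34579335 266.73673633]
[ 341.63806812 -280.06608176   62.        ] [ 340.53592806 -278.52280282   62.        ] [ 354.00217157 -276.34018019    5.        ]
```

```bash
python3 -m crank '[[0.75,0,0,0.1,0,0.8,0.4],[0,0,0,0,1.5,0,0.4],[0,0,0,0,1.5,0,0.4],[0,0,0,0,1.5,0,0.4],[0,0,0,0,1.5,0,0.4],[0,0,0,0,1.5,0,0.4],[0,0,0,0,0,0,0.4],[0,0,0,0,0,0,0.4],[0,0,0,0,0,0,0.4],[0,0,0,0,0,0,0.4]]'
```

```text
clock: 3.53
eef_pos: [347.6, -278.9, 48.3]
tcp_rot: [-1.574, -0.012, 0.004]
contact_force: [-0.1, -0.3, 0.2]
opening: 0.703
```

```bash
python3 -m crank '[[0,0,0.7,-0.55,0,0,0.4],[0,0,0,0,0,0,0.4],[0,0,0,0,0.6,0,0.4],[0,0,0,0,0.6,0,0.4],[0,0,0,0,0,0,0.4],[0,0,0,0,0,0,0.4],[0,0,0,0,0,0,0.4],[0,0,0,0,0,0,0.4],[0,0,0,0,0,0,0.4],[0,0,0,0,0,0,0.4]]'
```

```text
clock: 4.37
eef_pos: [342.7, -280.0, 37.4]
tcp_rot: [-1.576, -0.001, 0.004]
contact_force: [0.1, -0.1, 0.5]
opening: 0.699
```

Good. Now close the gripper.

```bash
python3 -m crank '[[0,0,0,0,0,0,-1],[0,0,0,0,0,0,-1],[0,0,0,0,0,0,-1],[0,0,0,0,0,0,-1],[0,0,0,0,0,0,-1],[0,0,0,0,0,0,-1],[0,0,0,0,0,0,-1],[0,0,0,0,-0.5,0,-1],[0,0,0,0,-1.5,0,-1],[0,0,0,0,0,0,-1]]' 35
python3 - <<'E'
from h import *
a=cams.grab_frame("scene")[110:230,150:310];cv2.imwrite("pics/s2.png",cv2.resize(a,(800,600),interpolation=cv2.INTER_CUBIC))
print(r.sense())
E
```

```text
clock: 5.2
eef_pos: [342.3, -279.5, 58.1]
tcp_rot: [-1.575, -0.0, 0.004]
contact_force: [0.9, -0.3, -0.2]
opening: 0.29
{'clock': 5.25, 'qpos': array([-0.68548241,  0.36194244,  2.15996721, -0.00603796,  0.61717977,
       -0.68429862]), 'qvel': array([ 0.00163149,  0.02206902,  0.0137799 ,  0.00069474, -0.02417071,
        0.00078351]), 'joint_efforts': array([ 2.85933020e-03, -4.75621498e+01, -1.98754996e+01, -1.04017174e-02,
        2.42357003e-01, -2.49779972e-03]), 'eef_pos': array([ 341.94679856, -279.19322692,   57.22971297]), 'tcp_rot': array([-1.57509045e+00,  2.83711334e-04,  3.73526368e-03]), 'contact_force': array([-0.21266799, -0.38157629, -0.32627174]), 'wrist_torque': array([ 0.06063513,  0.01599171, -0.02953117]), 'opening': 0.2940943742354035}
```

View pics/s2.png

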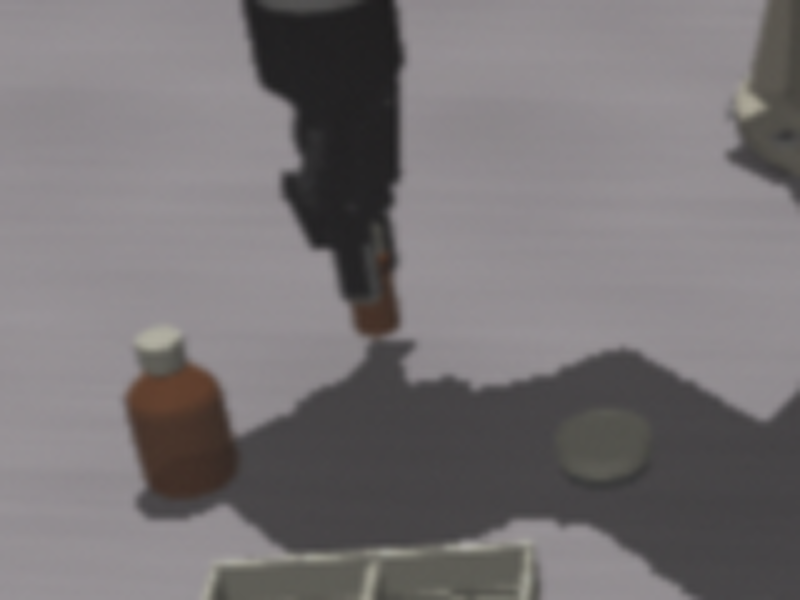

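The vial is held and off the bench (in the scene crop its foot at (376,330) is clear of the shadow). I'll carry it to the bin's right-hand bay, centred near (612,-243).

```bash
python3 -m crank '[[0,0,0,0,-3,0,-1],[0,0,0,0,-3,0,-1],[0.2,0,0,2,0,0.2,-1],[0,0,0,3.5,0,0.5,-1],[0,0,0,3.5,0,0.5,-1],[0,0,0,3.5,0,0.5,-1],[0,0,0,3.5,0,0.5,-1],[0,0,0,3.5,0,0.5,-1],[0,0,0,3.5,0,0.5,-1],[0,0,0,3,0,0.4,-1]]'
```

```text
clock: 6.08
eef_pos: [605.0, -238.7, 114.9]
tcp_rot: [-1.568, 0.006, -0.002]
contact_force: [0.3, -0.5, -0.2]
opening: 0.292
```

```bash
python3 -m crank '[[0,0,0,0,0,0,-1],[0,0,0,0,0,0,-1],[0,0,0,0,0,0,-1],[0,0,0,0,0,0,-1],[0,0,0,0,0,0,-1],[0,0,0,0,0,0,-1],[0,0,0,0,0,0,-1],[0,0,0,0,0,0,-1],[0,0,0,0,0,0,-1],[0,0,0,0,0,0,-1]]'
python3 - <<'E'
from h import *
a=cams.grab_frame("scene")[150:290,165:345];cv2.imwrite("pics/s3.png",cv2.resize(a,(771,600),interpolation=cv2.INTER_CUBIC))
a=cams.grab_frame("top")[120:210,180:440];cv2.imwrite("pics/t3.png",cv2.resize(a,(780,270),interpolation=cv2.INTER_CUBIC))
s=r.sense();print(s["eef_pos"],s["tcp_rot"],s["opening"])
for n in("scene","top"):
  for p in[(612,-243,4),(600,-171,4)]:print(n,proj(n,p))
E
```

```text
clock: 6.92
eef_pos: [605.4, -238.1, 112.2]
tcp_rot: [-1.567, 0.008, -0.001]
contact_force: [-0.5, 0.0, -0.8]
opening: 0.287
[ 605.523082   -238.01864248  112.13966572] [-1.56686400e+00  7.72243150e-03 -1.33534615e-03] 0.290487472645973
scene [208.04913938 243.00581014]
scene [240.30037411 240.98833392]
top [403.3309916  162.93009961]
top [376.26567912 167.5088536 ]
```

View pics/s3.png

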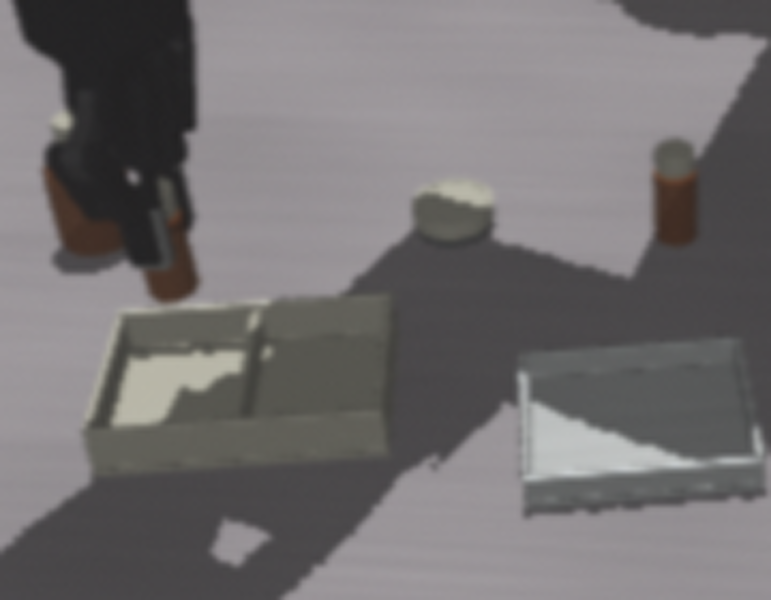

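View pics/t3.png

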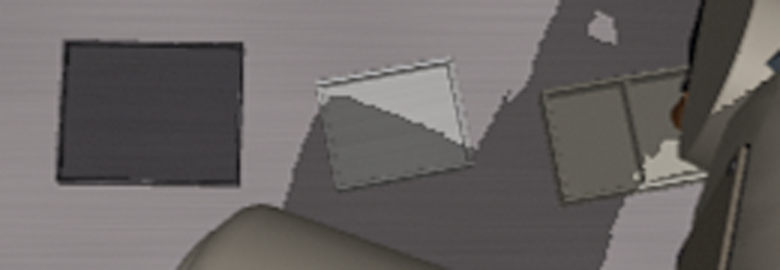

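The bay centres I computed fall inside the bay floors: (184,398) and (322,390) in the scene crop. I'll lower the vial.

```bash
python3 -m crank '[[-0.2,0,-0.4,0.5,0,-0.5,-1],[0,0,0,0,1.5,0,-1],[0,0,0,0,1.5,0,-1],[0,0,0,0,1.5,0,-1],[0,0,0,0,1,0,-1],[0,0,0,0,0,0,-1],[0,0,0,0,0,0,-1],[0,0,0,0,0,0,-1],[0,0,0,0,0,0,-1],[0,0,0,0,0,0,-1]]'
```

```text
clock: 7.85
eef_pos: [615.4, -246.1, 58.1]
tcp_rot: [-1.574, -0.007, -0.001]
contact_force: [-0.3, -0.1, -0.6]
opening: 0.287
```

```bash
python3 -m crank '[[0.2,0,0.4,-0.2,0,0.2,-1],[0,0,0,0,0.5,0,-1],[0,0,0,0,0.5,0,-1],[0,0,0,0,0.3,0,-1],[0,0,0,0,0,0,-1],[0,0,0,0,0,0,-1],[0,0,0,0,0,0,-1],[0,0,0,0,0,0,-1],[0,0,0,0,0,0,-1],[0,0,0,0,0,0,-1]]'
```

```text
clock: 8.68
eef_pos: [614.2, -244.2, 45.5]
tcp_rot: [-1.571, -0.002, -0.001]
contact_force: [0.8, -1.1, 0.3]
opening: 0.29
```

```bash
python3 -m crank '[[0,0,0,0,0.3,0,-1],[0,0,0,0,0.1,0,-1],[0,0,0,0,0,0,-1],[0,0,0,0,0,0,-1],[0,0,0,0,0,0,-1],[0,0,0,0,0,0,-0.2],[0,0,0,0,0,0,-0.2],[0,0,0,0,0,0,-0.2],[0,0,0,0,0,0,-0.2],[0,0,0,0,0,0,-0.2]]'
```

```text
clock: 9.52
eef_pos: [614.6, -244.3, 41.6]
tcp_rot: [-1.572, -0.003, -0.001]
contact_force: [1.0, -0.5, -0.8]
opening: 0.403
```

```bash
python3 -m crank '[[0,0,0,0,0,0,-0.2],[0,0,0,0,-1,0,-0.2],[0,0,0,0,-1.5,0,-0.2],[0,0,0,0,-2,0,-0.2],[0,0,0,0,-3,0,-0.2],[0,0,0,0,-3,0,0.4],[0,0,0,0,0,0,0.4],[0,0,0,-2,0,2,0.4],[0,0,0,-2.5,0,3,0.4],[0,0,0,-2.5,0,3,0.4]]'
python3 - <<'E'
from h import *
a=cams.grab_frame("scene")[150:290,165:345];cv2.imwrite("pics/s4.png",cv2.resize(a,(771,600),interpolation=cv2.INTER_CUBIC))
s=r.sense();print(s["eef_pos"],s["tcp_rot"],s["opening"])
E
```

```text
clock: 10.35
eef_pos: [547.9, -167.5, 156.4]
tcp_rot: [-1.575, -0.012, -0.005]
contact_force: [1.2, 0.1, 0.3]
opening: 0.7
[ 541.57155754 -162.30115762  155.18685249] [-1.57172256 -0.0045496  -0.00407174] 0.7038827928787197
```

View pics/s4.png

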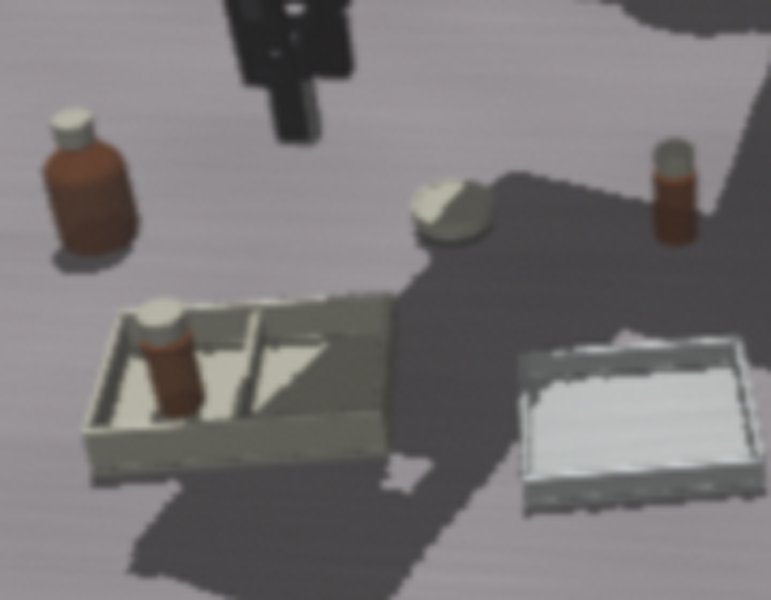

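The first vial stands upright in the left bay as the scene shows it, with its foot at (180,405). Next, the vial at (439,4).

```bash
python3 -m crank '[[0,0,0.2,-2,0,3.3,0.4],[0,0,0,-2,0,3.3,0.4],[0,0,0,-2,0,3.3,0.4],[0,0,0,-2,0,3.3,0.4],[0,0,0,-1.9,0,2.6,0.4],[0,0,0,0,0,0,0.4],[0,0,0,0,2,0,0.4],[0,0,0,0,2,0,0.4],[0,0,0,0,0,0,0.4],[0,0,0,0,0,0,0.4]]'
```

```text
clock: 11.23
eef_pos: [441.6, -0.6, 119.3]
tcp_rot: [-1.573, -0.01, -0.0]
contact_force: [-0.2, 0.6, -0.6]
opening: 0.7
```

```bash
python3 -m crank '[[0.1,0,0.5,-0.3,0,0.4,0.4],[0,0,0,0,0,0,0.4],[0,0,0,0,2,0,0.4],[0,0,0,0,2,0,0.4],[0,0,0,0,1.5,0,0.4],[0,0,0,0,1,0,0.4],[0,0,0,0,0,0,0.4],[0,0,0,0,0,0,0.4],[0,0,0,0,0,0,0.4],[0,0,0,0,0,0,0.4]]'
```

```text
clock: 12.07
eef_pos: [446.8, 2.1, 60.5]
tcp_rot: [-1.571, -0.014, -0.003]
contact_force: [-0.1, -0.1, -0.3]
opening: 0.7
```

```bash
python3 -m crank '[[0,0,0.8,-0.8,0,0.2,0.4],[0,0,0,0,0,0,0.4],[0,0,0,0,0.8,0,0.4],[0,0,0,0,0.8,0,0.4],[0,0,0,0,0.4,0,0.4],[0,0,0,0,0.2,0,0.4],[0,0,0,0,0,0,0.4],[0,0,0,0,0,0,0.4],[0,0,0,0,0,0,0.4],[0,0,0,0,0,0,0.4]]'
```

```text
clock: 12.9
eef_pos: [439.0, 4.4, 37.7]
tcp_rot: [-1.571, -0.001, -0.003]
contact_force: [0.2, -0.3, -0.7]
opening: 0.703
```

```bash
python3 -m crank '[[0,0,0,0,0,0,-1],[0,0,0,0,0,0,-1],[0,0,0,0,0,0,-1],[0,0,0,0,0,0,-1],[0,0,0,0,0,0,-1],[0,0,0,0,0,0,-1],[0,0,0,0,0,0,-1],[0,0,0,0,-1,0,-1],[0,0,0,0,-3,0,-1],[0,0,0,0,-3,0,-1]]' 35
```

```text
clock: 13.73
eef_pos: [435.2, 4.3, 106.5]
tcp_rot: [-1.571, 0.009, -0.003]
contact_force: [0.4, 0.2, -0.5]
opening: 0.29
```

```bash
python3 -m crank '[[0,0,0,1,0,-1,-1],[0,0,0,2,0,-2.3,-1],[0,0,0,2.5,0,-2.7,-1],[0,0,0,2.5,0,-2.7,-1],[0,0,0,2.5,0,-2.7,-1],[0,0,0,2.5,0,-2.7,-1],[0,0,0,1.5,0,-1.7,-1],[0,0,0,0,0,0,-1],[0,0,0,0,0,0,-1],[0,0,0,0,0,0,-1]]'
python3 - <<'E'
from h import *
a=cams.grab_frame("scene")[150:290,165:345];cv2.imwrite("pics/s5.png",cv2.resize(a,(771,600),interpolation=cv2.INTER_CUBIC))
s=r.sense();print(s["eef_pos"],s["tcp_rot"],s["opening"])
E
```

```text
clock: 14.57
eef_pos: [589.7, -164.6, 116.4]
tcp_rot: [-1.573, -0.005, -0.001]
contact_force: [0.7, -0.4, -0.1]
opening: 0.289
[ 589.31996746 -164.16259777  116.3504749 ] [-1.57265724e+00 -4.14078320e-03 -1.13263776e-03] 0.28842204055087645
```

View pics/s5.png

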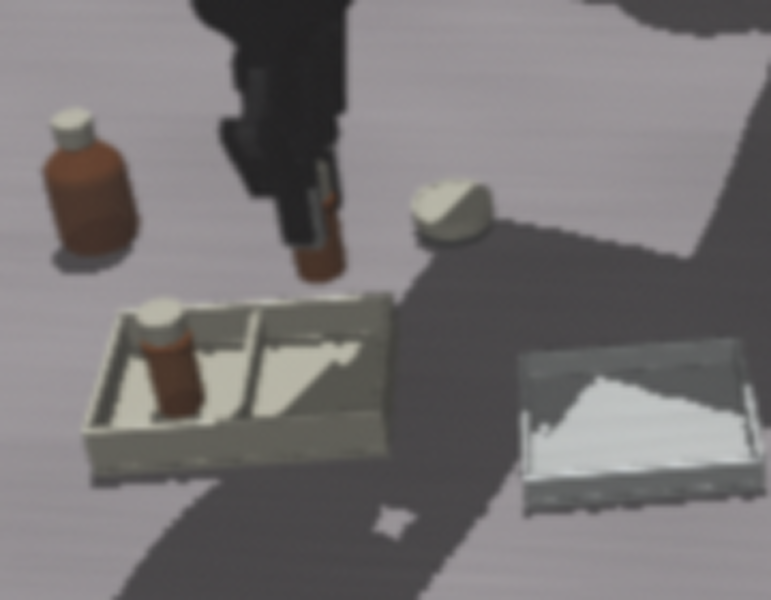

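The second vial is held, with its foot at (320,270), heading for the empty right-hand bay. I'll lower it.

```bash
python3 -m crank '[[0.1,0,0.3,0.5,0,-0.5,-1],[0,0,0,0,0,0,-1],[0,0,0,0,1.5,0,-1],[0,0,0,0,1.5,0,-1],[0,0,0,0,1.5,0,-1],[0,0,0,0,1,0,-1],[0,0,0,0,0,0,-1],[0,0,0,0,0,0,-1],[0,0,0,0,0,0,-1],[0,0,0,0,0,0,-1]]'
```

```text
clock: 15.45
eef_pos: [592.7, -164.3, 62.1]
tcp_rot: [-1.57, 0.002, 0.005]
contact_force: [0.2, -0.1, -0.7]
opening: 0.292
```

```bash
python3 -m crank '[[0,0,0,0.7,0,-0.7,-1],[0,0,0,0,0.5,0,-1],[0,0,0,0,0.5,0,-1],[0,0,0,0,0.5,0,-1],[0,0,0,0,0.2,0,-1],[0,0,0,0,0,0,-1],[0,0,0,0,0,0,-1],[0,0,0,0,0,0,-1],[0,0,0,0,0,0,-1],[0,0,0,0,0,0,-1]]'
```

```text
clock: 16.28
eef_pos: [601.7, -172.6, 45.2]
tcp_rot: [-1.571, -0.001, 0.005]
contact_force: [-0.0, 0.3, -0.6]
opening: 0.288
```

```bash
python3 -m crank '[[0,0,0,0,0.3,0,-1],[0,0,0,0,0.1,0,-1],[0,0,0,0,0,0,-1],[0,0,0,0,0,0,-1],[0,0,0,0,0,0,-1],[0,0,0,0,0,0,-0.2],[0,0,0,0,0,0,-0.2],[0,0,0,0,0,0,-0.2],[0,0,0,0,0,0,-0.2],[0,0,0,0,0,0,-0.2]]'
```

```text
clock: 17.12
eef_pos: [602.2, -172.7, 41.8]
tcp_rot: [-1.571, -0.002, 0.005]
contact_force: [-0.3, 0.1, -0.4]
opening: 0.403
```

```bash
python3 -m crank '[[0,0,0,0,0,0,-0.2],[0,0,0,0,-1,0,-0.2],[0,0,0,0,-1.5,0,-0.2],[0,0,0,0,-2,0,-0.2],[0,0,0,0,-3,0,-0.2],[0,0,0,0,-3,0,0.4],[0,0,0,0,0,0,0.8],[0,0,0,-3,0,0.5,0.8],[0,0,0,-3,0,0.5,0.8],[0,0,0,-3,0,0.5,0.8]]'
python3 - <<'E'
from h import *
a=cams.grab_frame("scene")[150:290,165:345];cv2.imwrite("pics/s6.png",cv2.resize(a,(771,600),interpolation=cv2.INTER_CUBIC))
s=r.sense();print(s["eef_pos"],s["tcp_rot"],s["opening"])
E
```

```text
clock: 17.95
eef_pos: [515.7, -158.9, 156.6]
tcp_rot: [-1.574, -0.01, 0.006]
contact_force: [1.6, -0.7, -0.6]
opening: 0.899
[ 508.81011886 -157.35619641  155.46976959] [-1.57167465 -0.00262154  0.00575062] 0.8974304636650584
```

View pics/s6.png

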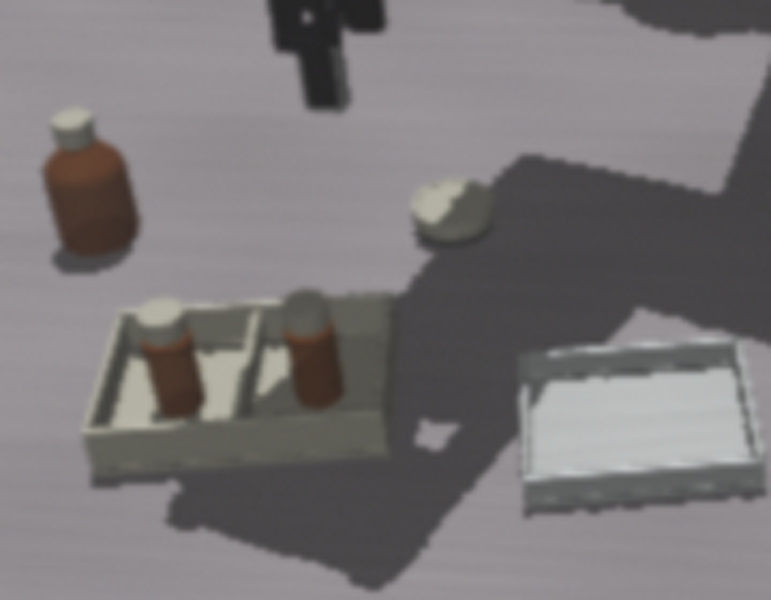

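Both vials stand one per bay, with feet at (180,405) and (317,400). Next, the dish at (438,-132.5).

```bash
python3 -m crank '[[0,0,0.2,-3,0,1,1],[0,0,0,-3,0,1,1],[0,0,0,-1,0,0.4,1],[0,0,0,0,0,0,1],[0,0,0,0,2,0,1],[0,0,0,0,2,0,1],[0,0,0,0,2,0,1],[0,0,0,0,1,0,1],[0,0,0,0,0,0,1],[0,0,0,0,0,0,1]]'
```

```text
clock: 18.83
eef_pos: [444.0, -135.7, 87.9]
tcp_rot: [-1.576, -0.013, 0.005]
contact_force: [-0.8, 0.0, 0.9]
opening: 0.998
```

```bash
python3 -m crank '[[0.2,0,0.7,-0.7,0,0.3,1],[0,0,0,0,0,0,1],[0,0,0,0,1.5,0,1],[0,0,0,0,1.5,0,1],[0,0,0,0,1,0,1],[0,0,0,0,0,0,1],[0,0,0,0,0,0,1],[0,0,0,0,0,0,1],[0,0,0,0,0,0,1],[0,0,0,0,0,0,1]]'
python3 - <<'E'
from h import *
a=cams.grab_frame("scene")[140:230,210:330];cv2.imwrite("pics/s7.png",cv2.resize(a,(800,600),interpolation=cv2.INTER_CUBIC))
s=r.sense();print(s["eef_pos"],s["tcp_rot"],s["opening"])
E
```

```text
clock: 19.67
eef_pos: [443.2, -134.4, 53.1]
tcp_rot: [-1.576, -0.01, 0.005]
contact_force: [0.2, -0.4, -0.0]
opening: 0.998
[ 443.29288846 -134.45517596   53.142756  ] [-1.57562445 -0.01027745  0.00543209] 0.9979681739221168
```

View pics/s7.png

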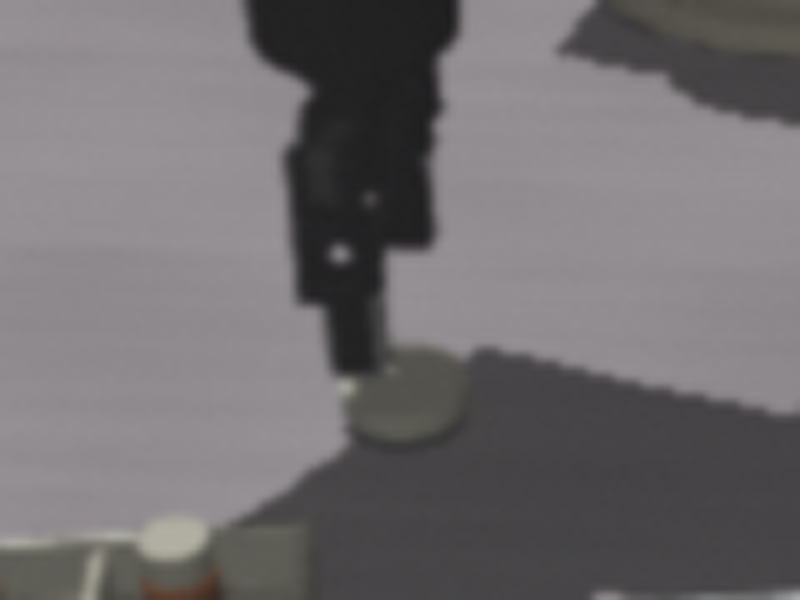

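```bash
python3 - <<'E'
from h import *
p=r.sense()["eef_pos"]
for q in[(p[0]+49,p[1],p[2]),(438,-132.5,18)]:
    print((proj("scene",q)-[210,140])*6.667)
E
```

```text
[357.54722373 382.04887396]
[400.68817624 377.10721976]
```

```bash
python3 -m crank '[[0.3,-0.3,0.6,-0.5,0,0.15,1],[0,0,0,0,0,0,1],[0,0,0,0,1.2,0,1],[0,0,0,0,1.2,0,1],[0,0,0,0,0.6,0,1],[0,0,0,0,0.4,0,1],[0,0,0,0,0,0,1],[0,0,0,0,0,0,1],[0,0,0,0,0,0,1],[0,0,0,0,0,0,1]]'
```

```text
clock: 20.55
eef_pos: [438.9, -133.2, 20.2]
tcp_rot: [-1.571, -0.001, 0.011]
contact_force: [-0.0, 0.3, 0.8]
opening: 1.001
```

```bash
python3 -m crank '[[0,0,0,0,0.5,0,1],[0,0,0,0,0.3,0,1],[0,0,0,0,0,0,1],[0,0,0,0,0,0,-1],[0,0,0,0,0,0,-1],[0,0,0,0,0,0,-1],[0,0,0,0,0,0,-1],[0,0,0,0,0,0,-1],[0,0,0,0,0,0,-1],[0,0,0,0,0,0,-1]]' 30
python3 - <<'E'
from h import *
a=cams.grab_frame("scene")[140:230,210:330];cv2.imwrite("pics/s8.png",cv2.resize(a,(800,600),interpolation=cv2.INTER_CUBIC))
s=r.sense();print(s["eef_pos"],s["tcp_rot"],s["opening"])
E
```

```text
clock: 21.38
eef_pos: [439.7, -133.4, 12.7]
tcp_rot: [-1.571, -0.003, 0.011]
contact_force: [-0.1, 0.5, -0.2]
opening: 0.571
[ 439.65624518 -133.43138405   12.72268653] [-1.57117359 -0.00323904  0.01146326] 0.567960977079553
```

View pics/s8.png

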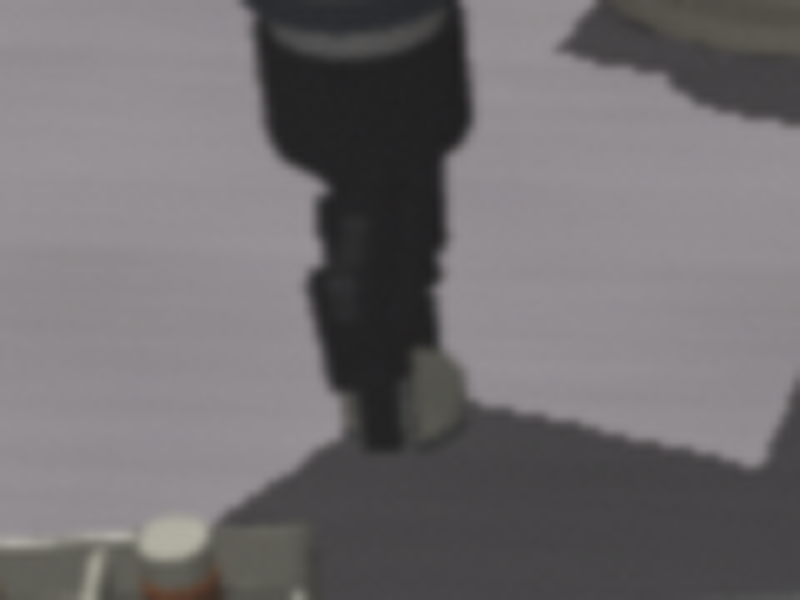

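The jaws are closed on the dish at 48 mm, with the front finger at (385,420) in the crop and the dish rim showing on both sides. I'll lift slowly and check.

```bash
python3 -m crank '[[0,0,0,0,-0.4,0,-1],[0,0,0,0,-0.8,0,-1],[0,0,0,0,-1,0,-1],[0,0,0,0,-1.5,0,-1],[0,0,0,0,-1.5,0,-1],[0,0,0,0,0,0,-1],[0,0,0,0,0,0,-1],[0,0,0,0,0,0,-1],[0,0,0,0,0,0,-1],[0,0,0,0,0,0,-1]]' 30
python3 - <<'E'
from h import *
a=cams.grab_frame("scene")[110:200,210:330];cv2.imwrite("pics/s9.png",cv2.resize(a,(800,600),interpolation=cv2.INTER_CUBIC))
s=r.sense();print(s["eef_pos"],s["tcp_rot"],s["opening"])
print((proj("scene",s["eef_pos"]+[0,0,-4])-[210,110])*6.667)
E
```

```text
clock: 22.27
eef_pos: [439.4, -133.4, 70.5]
tcp_rot: [-1.572, -0.004, 0.011]
contact_force: [0.6, -0.6, -0.2]
opening: 0.57
[ 439.24830832 -133.34689714   70.34782239] [-1.57139136 -0.00396674  0.01142864] 0.5716614476040098
[386.13857154 474.14284454]
```

View pics/s9.png

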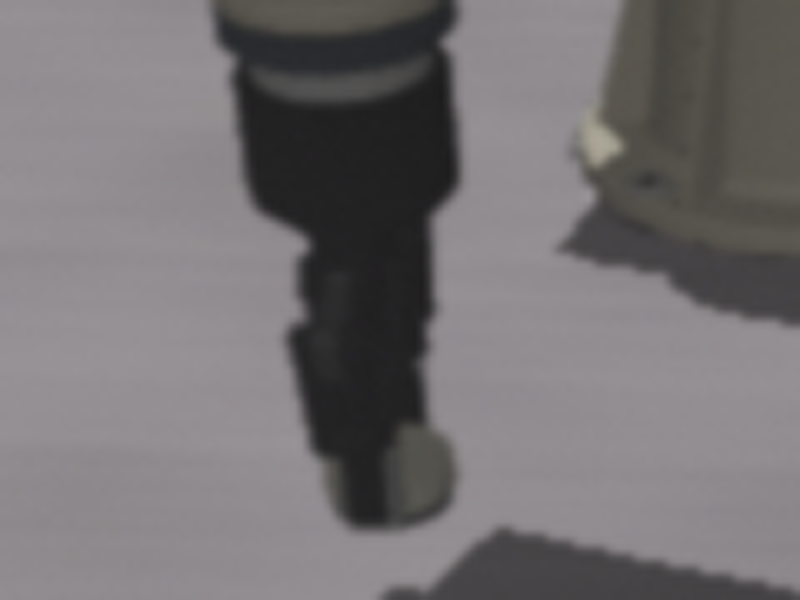

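The dish is held level. I'll carry it to the right half of the pan, (627,173).

```bash
python3 -m crank '[[0,1,0.2,1,-1,1.5,-1],[0,0,0,2,0,3.3,-1],[0,0,0,2,0,3.4,-1],[0,0,0,2,0,3.4,-1],[0,0,0,2,0,3.4,-1],[0,0,0,2,0,3.4,-1],[0,0,0,2,0,3.4,-1],[0,0,0,2,0,3.4,-1],[0,0,0,2,0,3.3,-1],[0,0,0,1,0,1.5,-1]]'
```

```text
clock: 23.15
eef_pos: [623.3, 176.8, 72.9]
tcp_rot: [-1.572, 0.011, -0.015]
contact_force: [0.3, -0.3, -0.4]
opening: 0.569
```

```bash
python3 -m crank '[[0,0,0,0,0,0,-1],[0,0,0,0,0,0,-1],[0,0,0,0,0,0,-1],[0,0,0,0,0,0,-1],[0,0,0,0,0,0,-1],[0,0,0,0,0,0,-1],[0,0,0,0,0,0,-1],[0,0,0,0,0,0,-1],[0,0,0,0,0,0,-1],[0,0,0,0,0,0,-1]]'
python3 - <<'E'
from h import *
a=cams.grab_frame("scene")[160:290,320:480];cv2.imwrite("pics/s10.png",cv2.resize(a,(738,600),interpolation=cv2.INTER_CUBIC))
s=r.sense();print(s["eef_pos"],s["tcp_rot"],s["opening"])
for p in[(627,173,3),(628,245,3)]:print((proj("scene",p)-[320,160])*4.615)
E
```

```text
clock: 23.98
eef_pos: [620.6, 174.6, 69.6]
tcp_rot: [-1.574, 0.017, -0.015]
contact_force: [-0.2, -0.3, -0.7]
opening: 0.57
[620.61327895 174.6839422   69.56350672] [-1.57369381  0.01693228 -0.01516461] 0.5666155280109739
[333.62007304 446.81789465]
[489.26771853 455.86136574]
```

View pics/s10.png

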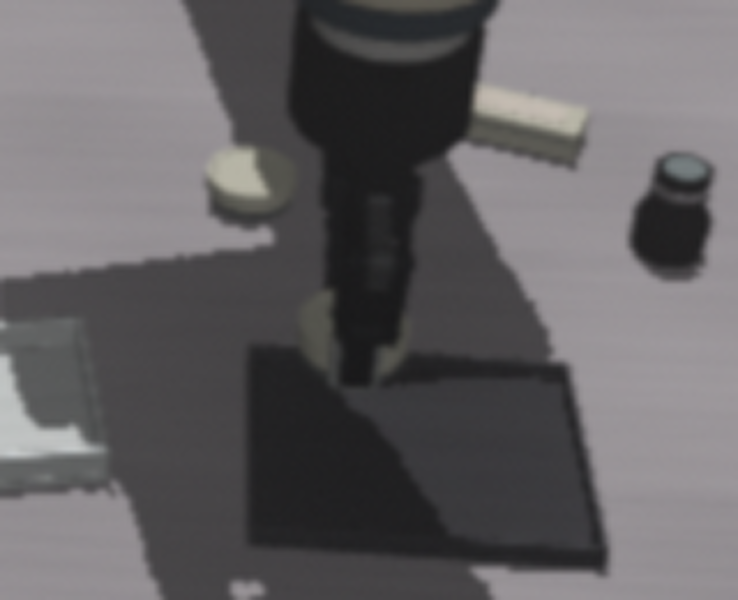

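The pan is clear below the dish, and the two target points, (334,447) and (489,456) in the crop, lie well inside its floor. I'll level the tool and lower.

```bash
python3 -m crank '[[0.1,0,-1,0.4,0,-0.1,-1],[0,0,0,0,0,0,-1],[0,0,0,0,1,0,-1],[0,0,0,0,1,0,-1],[0,0,0,0,1,0,-1],[0,0,0,0,0.7,0,-1],[0,0,0,0,0,0,-1],[0,0,0,0,0,0,-1],[0,0,0,0,0,0,-1],[0,0,0,0,0,0,-1]]'
```

```text
clock: 24.87
eef_pos: [624.1, 173.4, 26.7]
tcp_rot: [-1.572, 0.0, -0.015]
contact_force: [0.5, -0.2, 0.8]
opening: 0.571
```

```bash
python3 -m crank '[[0,0,0,0.2,0.3,0,-1],[0,0,0,0,0.3,0,-1],[0,0,0,0,0.3,0,-1],[0,0,0,0,0,0,-1],[0,0,0,0,0,0,-1],[0,0,0,0,0,0,-1],[0,0,0,0,0,0,-1],[0,0,0,0,0,0,-1],[0,0,0,0,0,0,-1],[0,0,0,0,0,0,-1]]'
```

```text
clock: 25.7
eef_pos: [627.5, 173.7, 18.4]
tcp_rot: [-1.572, -0.003, -0.015]
contact_force: [-0.9, 0.8, -0.7]
opening: 0.57
```

Lower the last 2 mm, release to about 72 mm, and back off upward.

```bash
python3 -m crank '[[0,0,0,0,0.2,0,-1],[0,0,0,0,0.1,0,-1],[0,0,0,0,0,0,-1],[0,0,0,0,0,0,-1],[0,0,0,0,0,0,-1],[0,0,0,0,0,0,0.6],[0,0,0,0,0,0,0.6],[0,0,0,0,0,0,0.6],[0,0,0,0,0,0,0.6],[0,0,0,0,0,0,0.6]]'
```

```text
clock: 26.53
eef_pos: [627.7, 173.8, 15.3]
tcp_rot: [-1.571, -0.003, -0.015]
contact_force: [0.3, -0.8, 0.2]
opening: 0.801
```

```bash
python3 -m crank '[[0,0,0,0,0,0,0.6],[0,0,0,0,-0.5,0,0.6],[0,0,0,0,-1,0,0.6],[0,0,0,0,-2,0,0.6],[0,0,0,0,-3,0,0.6],[0,0,0,0,-2,0,1],[0,0,0,0,0,0,1],[0,0,0,-2.5,0,-0.4,1],[0,0,0,-3,0,-0.5,1],[0,0,0,-3.5,0,-0.6,1]]'
python3 - <<'E'
from h import *
a=cams.grab_frame("scene")[160:290,320:480];cv2.imwrite("pics/s11.png",cv2.resize(a,(738,600),interpolation=cv2.INTER_CUBIC))
s=r.sense();print(s["eef_pos"],s["tcp_rot"],s["opening"])
E
```

```text
clock: 27.37
eef_pos: [542.3, 161.3, 108.8]
tcp_rot: [-1.569, -0.013, -0.016]
contact_force: [0.2, -0.7, -0.2]
opening: 0.999
[532.9620637  159.20360992 106.99853993] [-1.57146827 -0.00304284 -0.01548477] 1.0004361338419638
```

View pics/s11.png

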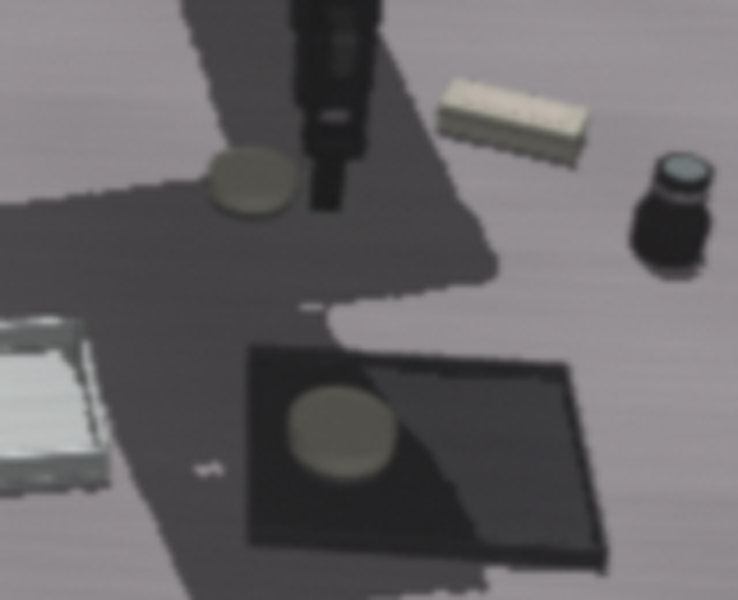

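The first dish lies flat in the pan, centred at (342,433). Next, the dish at (421.6,137).

```bash
python3 -m crank '[[0,0,0,-3.3,0,-0.7,1],[0,0,0,-3.3,0,-0.7,1],[0,0,0,-3,0,-0.5,1],[0,0,0,-1.5,0,-0.2,1],[0,0,0,0,0,0,1],[0,0,0,0,1.5,0,1],[0,0,0,0,1.5,0,1],[0,0,0,0,1,0,1],[0,0,0,0,0,0,1],[0,0,0,0,0,0,1]]'
```

```text
clock: 28.25
eef_pos: [417.7, 139.1, 66.6]
tcp_rot: [-1.57, -0.006, -0.014]
contact_force: [0.7, -0.1, 0.1]
opening: 1.001
```

```bash
python3 -m crank '[[0,0,0.3,0.2,0,-0.2,1],[0,0,0,0,0,0,1],[0,0,0,0,1.2,0,1],[0,0,0,0,1.2,0,1],[0,0,0,0,1,0,1],[0,0,0,0,0.5,0,1],[0,0,0,0,0,0,1],[0,0,0,0,0,0,1],[0,0,0,0,0,0,1],[0,0,0,0,0,0,1]]'
python3 - <<'E'
from h import *
a=cams.grab_frame("scene")[140:230,310:430];cv2.imwrite("pics/s12.png",cv2.resize(a,(800,600),interpolation=cv2.INTER_CUBIC))
s=r.sense();print(s["eef_pos"],s["tcp_rot"],s["opening"])
E
```

```text
clock: 29.08
eef_pos: [426.2, 138.1, 30.2]
tcp_rot: [-1.568, -0.008, -0.015]
contact_force: [-0.8, 0.3, 0.9]
opening: 1.003
[426.28560729 138.14369918  30.31398032] [-1.56769576 -0.00862686 -0.01511007] 1.0003529732143046
```

View pics/s12.png

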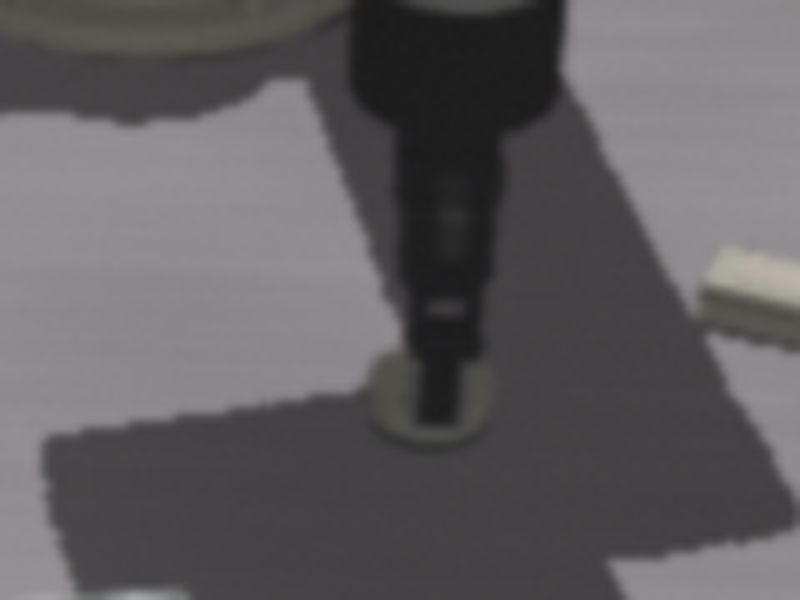

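The finger lines up with the dish centre at about (435,400). Correct 4 mm in x, go down and close.

```bash
python3 -m crank '[[-0.1,0,0.5,-0.4,0,-0.1,1],[0,0,0,0,0,0,1],[0,0,0,0,0.7,0,1],[0,0,0,0,0.7,0,1],[0,0,0,0,0.3,0,1],[0,0,0,0,0,0,1],[0,0,0,0,0,0,1],[0,0,0,0,0,0,1],[0,0,0,0,0,0,1],[0,0,0,0,0,0,1]]'
```

```text
clock: 29.97
eef_pos: [422.0, 137.2, 11.8]
tcp_rot: [-1.569, 0.001, -0.015]
contact_force: [0.8, 0.3, 0.3]
opening: 0.999
```

```bash
python3 -m crank '[[0,0,0,0,0,0,-1],[0,0,0,0,0,0,-1],[0,0,0,0,0,0,-1],[0,0,0,0,0,0,-1],[0,0,0,0,0,0,-1],[0,0,0,0,0,0,-1],[0,0,0,0,0,0,-1],[0,0,0,0,0,0,-1],[0,0,0,0,0,0,-1],[0,0,0,0,0,0,-1]]' 30
```

```text
clock: 30.8
eef_pos: [422.4, 137.4, 12.7]
tcp_rot: [-1.569, -0.001, -0.015]
contact_force: [0.0, -0.5, -0.8]
opening: 0.572
```

```bash
python3 -m crank '[[0,0,0,0,-0.4,0,-1],[0,0,0,0,-1,0,-1],[0,0,0,0,-2,0,-1],[0,0,0,0,-2,0,-1],[0,0,0,1,-1,0.5,-1],[0,0,0,2.5,0,1.3,-1],[0,0,0,3.3,0,1.8,-1],[0,0,0,3.3,0,1.8,-1],[0,0,0,3.3,0,1.8,-1],[0,0,0,3,0,1.6,-1]]'
```

```text
clock: 31.63
eef_pos: [585.0, 222.2, 85.7]
tcp_rot: [-1.572, 0.006, -0.016]
contact_force: [0.0, -0.5, 0.2]
opening: 0.568
```

```bash
python3 -m crank '[[0,0,0,2.5,0,1.4,-1],[0,0,0,1,0,0.6,-1],[0,0,0,0,0,0,-1],[0,0,0,0,0,0,-1],[0,0,0,0,0,0,-1],[0,0,0,0,0,0,-1],[0,0,0,0,0,0,-1],[0,0,0,0,0,0,-1],[0,0,0,0,0,0,-1],[0,0,0,0,0,0,-1]]'
python3 - <<'E'
from h import *
a=cams.grab_frame("scene")[160:290,320:480];cv2.imwrite("pics/s13.png",cv2.resize(a,(738,600),interpolation=cv2.INTER_CUBIC))
s=r.sense();print(s["eef_pos"],s["tcp_rot"],s["opening"])
E
```

```text
clock: 32.47
eef_pos: [623.9, 243.5, 91.0]
tcp_rot: [-1.57, 0.003, -0.016]
contact_force: [0.1, 0.5, -0.5]
opening: 0.571
[623.92368277 243.54512318  90.95187753] [-1.57014435  0.00281112 -0.01603651] 0.5692193769637126
```

View pics/s13.png

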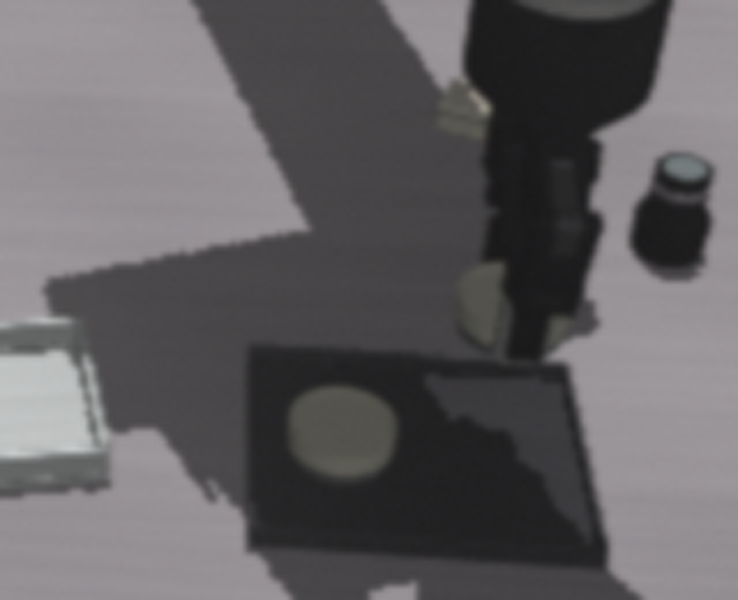

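The second dish is held over the free half of the pan. I'll lower it.

```bash
python3 -m crank '[[0,0,0,0.1,0,0.2,-1],[0,0,0,0,0,0,-1],[0,0,0,0,1.5,0,-1],[0,0,0,0,1.5,0,-1],[0,0,0,0,1.5,0,-1],[0,0,0,0,1,0,-1],[0,0,0,0,0,0,-1],[0,0,0,0,0,0,-1],[0,0,0,0,0,0,-1],[0,0,0,0,0,0,-1]]'
```

```text
clock: 33.35
eef_pos: [625.3, 246.1, 32.8]
tcp_rot: [-1.57, 0.003, -0.016]
contact_force: [-0.3, -0.8, -0.6]
opening: 0.571
```

```bash
python3 -m crank '[[0,0,-0.2,0.1,0.5,0,-1],[0,0,0,0,0.5,0,-1],[0,0,0,0,0.4,0,-1],[0,0,0,0,0.2,0,-1],[0,0,0,0,0,0,-1],[0,0,0,0,0,0,-1],[0,0,0,0,0,0,-1],[0,0,0,0,0,0,-1],[0,0,0,0,0,0,-1],[0,0,0,0,0,0,-1]]'
```

```text
clock: 34.18
eef_pos: [628.0, 246.7, 17.6]
tcp_rot: [-1.569, -0.005, -0.016]
contact_force: [0.8, 0.6, -0.3]
opening: 0.569
```

```bash
python3 -m crank '[[0,0,0.2,0,0.2,0,-1],[0,0,0,0,0,0,-1],[0,0,0,0,0,0,-1],[0,0,0,0,0,0,-1],[0,0,0,0,0,0,0.6],[0,0,0,0,0,0,0.6],[0,0,0,0,0,0,0.6],[0,0,0,0,0,0,0.6],[0,0,0,0,0,0,0.6],[0,0,0,0,0,0,0.6]]'
```

```text
clock: 35.02
eef_pos: [628.3, 246.8, 15.8]
tcp_rot: [-1.568, -0.002, -0.016]
contact_force: [0.1, -0.0, 0.1]
opening: 0.803
```

```bash
python3 -m crank '[[0,0,0,0,0,0,0.6],[0,0,0,0,-0.5,0,0.6],[0,0,0,0,-1,0,0.6],[0,0,0,0,-2,0,0.6],[0,0,0,0,-3,0,0.6],[0,0,0,0,-3,0,0.6],[0,0,0,0,-2,0,0.6],[0,0,0,-2.5,0,0.2,0.2],[0,0,0,-3,0,0.2,0.2],[0,0,0,-3,0,0.2,0.2]]'
python3 - <<'E'
from h import *
a=cams.grab_frame("scene")[160:290,320:480];cv2.imwrite("pics/s14.png",cv2.resize(a,(738,600),interpolation=cv2.INTER_CUBIC))
s=r.sense();print(s["eef_pos"],s["tcp_rot"],s["opening"])
E
```

```text
clock: 35.85
eef_pos: [547.3, 254.1, 142.9]
tcp_rot: [-1.565, -0.01, -0.019]
contact_force: [0.1, 0.4, 1.0]
opening: 0.604
[540.94165419 253.7288957  142.04878634] [-1.56688665 -0.00361093 -0.01839041] 0.6021553130928992
```

View pics/s14.png

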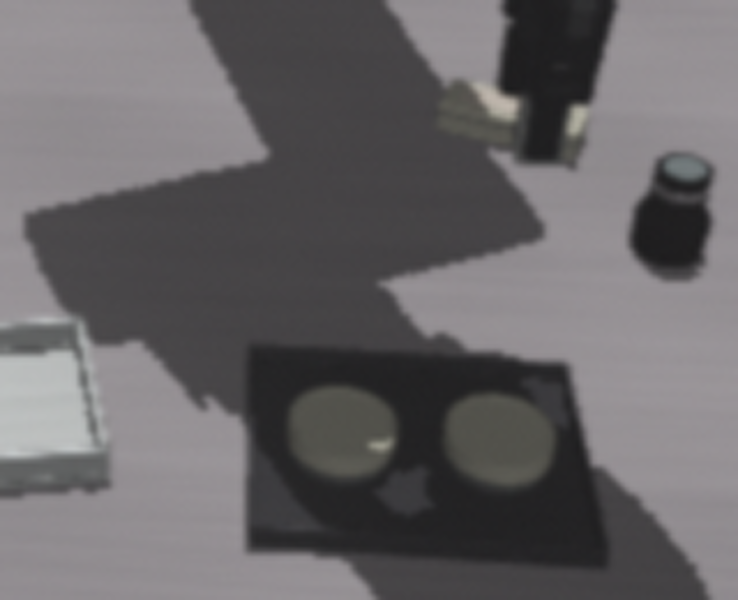

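Both dishes lie flat in the pan, centred at (342,433) and (500,440). Last comes the mailer at (346,292), jaws at yaw -22°.

```bash
python3 -m crank '[[0,0,0,-3.5,0,0.7,0.4],[0,0,0,-3.7,0,0.7,0.4],[0,0,0,-3.7,0,0.7,0.4],[0,0,0,-3.7,0,0.7,0.4],[0,0,0,-3,0,0.6,0.4],[0,0,0,0,0,0,0.4],[0,7,0,0,0,0,0.4],[0,7,0,0,0,0,0.4],[0,7,0,0,0,0,0.4],[0,0,0,0,0,0,0.4]]'
```

```text
clock: 36.73
eef_pos: [357.7, 292.4, 149.8]
tcp_rot: [-1.557, -0.008, -0.396]
contact_force: [0.5, -0.7, 0.0]
opening: 0.697
```

```bash
python3 -m crank '[[0,0,0,0,2,0,0.4],[0,0,0,0,2,0,0.4],[0,0,0,0,2,0,0.4],[0,0,0,0,0,0,0.4],[0,0,0,0,0,0,0.4],[0,0,0,0,0,0,0.4],[0,0,0,0,0,0,0.4],[0,0,0,0,0,0,0.4],[0,0,0,0,0,0,0.4],[0,0,0,0,0,0,0.4]]'
python3 - <<'E'
from h import *
n="top"
im=cams.grab_frame("scene");a=im[130:220,370:490];cv2.imwrite("pics/s15.png",cv2.resize(a,(800,600),interpolation=cv2.INTER_CUBIC))
a=cams.grab_frame("top")[200:300,140:260];cv2.imwrite("pics/t15.png",cv2.resize(a,(720,600),interpolation=cv2.INTER_CUBIC))
s=r.sense();print(s["eef_pos"],s["tcp_rot"],s["opening"])
p=s["eef_pos"];y=s["tcp_rot"][2]
d=np.array([346.2,292.2])-p[:2];print("dx tool",d@[np.cos(y),np.sin(y)],"dz tool",d@[-np.sin(y),np.cos(y)])
E
```

```text
clock: 37.57
eef_pos: [365.1, 296.3, 96.3]
tcp_rot: [-1.546, -0.015, -0.373]
contact_force: [0.4, -0.3, 0.1]
opening: 0.7
[365.04073402 296.32193505  96.10993743] [-1.54583971 -0.01533989 -0.37308834] 0.6932090577881715
dx tool -16.042189959756207 dz tool -10.705687659248667
```

View pics/s15.png

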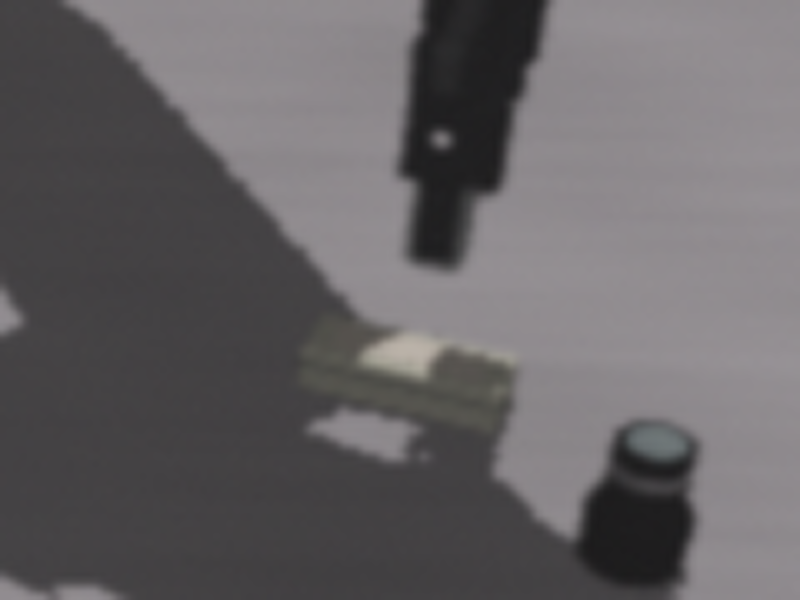

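View pics/t15.png

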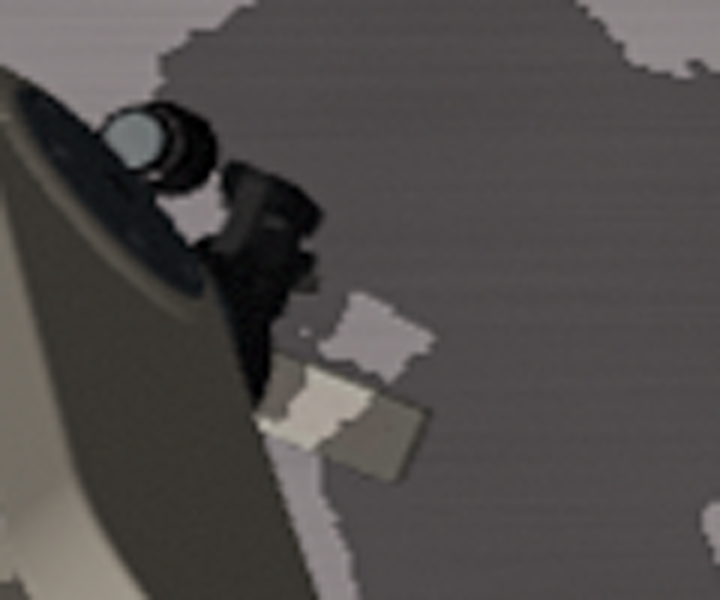

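The mailer and eyepiece are as they were: eyepiece at (160,145) in the top crop, mailer at about (345,415). I'll correct the tilt and offset, then go down.

```bash
python3 -m crank '[[-1.4,0.6,0.9,-1.4,0,-0.9,0.4],[0,0,0,0,0,0,0.4],[0,0,0,0,0,0,0.4],[0,0,0,0,1.5,0,0.4],[0,0,0,0,1,0,0.4],[0,0,0,0,0,0,0.4],[0,0,0,0,0,0,0.4],[0,0,0,0,0,0,0.4],[0,0,0,0,0,0,0.4],[0,0,0,0,0,0,0.4]]'
cat >> h.py <<'E'
def rel(x,y):
    s=r.sense();p=s["eef_pos"];a=s["tcp_rot"][2];d=np.array([x,y])-p[:2]
    print("tool dx %.1f dz %.1f"%(d@[np.cos(a),np.sin(a)],d@[-np.sin(a),np.cos(a)]))
E
python3 -c "from h import *;rel(346.2,292.2)"
```

```text
clock: 38.5
eef_pos: [346.4, 292.9, 70.5]
tcp_rot: [-1.573, 0.003, -0.384]
contact_force: [-0.1, 0.1, -0.3]
opening: 0.7
tool dx 0.1 dz -0.7
```

```bash
python3 -m crank '[[0,0,0,0,1.5,0,0.4],[0,0,0,0,1.5,0,0.4],[0,0,0,0,1,0,0.4],[0,0,0,0,0.5,0,0.4],[0,0,0,0,0,0,0.4],[0,0,0,0,0,0,0.4],[0,0,0,0,0,0,0.4],[0,0,0,0,0,0,0.4],[0,0,0,0,0,0,0.4],[0,0,0,0,0,0,0.4]]'
python3 -c "from h import *;rel(346.2,292.2)"
```

```text
clock: 39.33
eef_pos: [348.9, 294.9, 27.5]
tcp_rot: [-1.567, -0.001, -0.384]
contact_force: [-0.5, 0.0, -0.2]
opening: 0.702
tool dx -1.5 dz -3.5
```

```bash
python3 -m crank '[[-0.2,0,0,-0.2,0,-0.3,0.4],[0,0,0,0,0,0,0.4],[0,0,0,0,0.6,0,0.4],[0,0,0,0,0.5,0,0.4],[0,0,0,0,0.2,0,0.4],[0,0,0,0,0,0,0.4],[0,0,0,0,0,0,0.4],[0,0,0,0,0,0,0.4],[0,0,0,0,0,0,0.4],[0,0,0,0,0,0,0.4]]'
python3 -c "from h import *;rel(346.2,292.2)"
```

```text
clock: 40.17
eef_pos: [345.7, 292.7, 13.3]
tcp_rot: [-1.571, -0.001, -0.384]
contact_force: [-0.3, 0.3, -0.0]
opening: 0.698
tool dx 0.6 dz -0.3
```

```bash
python3 -m crank '[[0,0,0,0,0,0,-1],[0,0,0,0,0,0,-1],[0,0,0,0,0,0,-1],[0,0,0,0,0,0,-1],[0,0,0,0,0,0,-1],[0,0,0,0,0,0,-1],[0,0,0,0,0,0,-1],[0,0,0,0,0,0,-1],[0,0,0,0,0,0,-1],[0,0,0,0,0,0,-1]]' 35
python3 - <<'E'
from h import *
im=cams.grab_frame("scene");a=im[130:220,370:490];cv2.imwrite("pics/s16.png",cv2.resize(a,(800,600),interpolation=cv2.INTER_CUBIC))
E
```

```text
clock: 41.0
eef_pos: [346.0, 292.9, 13.8]
tcp_rot: [-1.57, -0.001, -0.384]
contact_force: [-0.3, 0.7, -0.1]
opening: 0.366
```

View pics/s16.png

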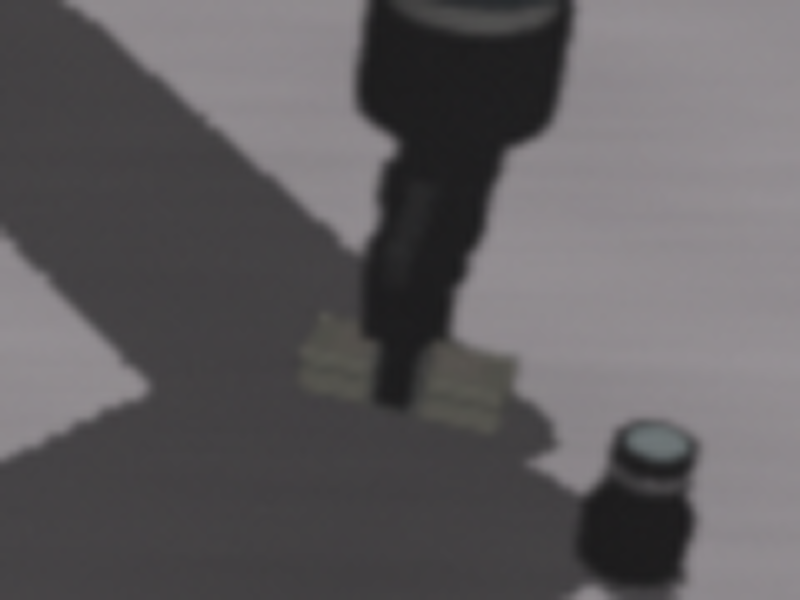

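The mailer is gripped at mid-length, with the finger at (398,375). Lift and turn it to line up with the tray.

```bash
python3 -m crank '[[0,0,0,0,-0.5,0,-1],[0,0,0,0,-1.5,0,-1],[0,0,0,0,-2.5,0,-1],[0,0,0,0,-2.5,0,-1],[0,0,0,0,-2,0,-1],[0,-6,0,0,0,0,-1],[0,-6.5,0,0,0,0,-1],[0,-6.5,0,0,0,0,-1],[0,-6.5,0,0,0,0,-1],[0,-6,0,0,0,0,-1]]'
python3 -c "from h import *;rel(610,-1);s=r.sense();print(s['tcp_rot'],s['eef_pos'])"
```

```text
clock: 41.88
eef_pos: [345.5, 292.6, 111.5]
tcp_rot: [-1.571, -0.002, 0.186]
contact_force: [-0.1, -0.5, -0.9]
opening: 0.364
tool dx 205.7 dz -337.4
[-1.57061853 -0.00198625  0.18581053] [345.48442313 292.58732642 111.52567817]
```

```bash
python3 -m crank '[[0,0.8,0,1,0,-1.7,-1],[0,0,0,2,0,-3.3,-1],[0,0,0,2.1,0,-3.4,-1],[0,0,0,2.1,0,-3.5,-1],[0,0,0,2.1,0,-3.5,-1],[0,0,0,2.1,0,-3.5,-1],[0,0,0,2.1,0,-3.5,-1],[0,0,0,2.1,0,-3.5,-1],[0,0,0,2.1,0,-3.4,-1],[0,0,0,1,0,-2,-1]]'
python3 -c "from h import *;rel(610,-1)"
```

```text
clock: 42.72
eef_pos: [591.7, 11.6, 116.4]
tcp_rot: [-1.569, -0.006, 0.189]
contact_force: [-0.3, 0.3, -0.8]
opening: 0.366
tool dx 15.6 dz -15.8
```

```bash
python3 -m crank '[[0,0,0,0.5,0,-0.8,-1],[0,0,0,0,0,0,-1],[0,0,0,0,0,0,-1],[0,0,0,0,0,0,-1],[0,0,0,0,0,0,-1],[0,0,0,0,0,0,-1],[0,0,0,0,0,0,-1],[0,0,0,0,0,0,-1],[0,0,0,0,0,0,-1],[0,0,0,0,0,0,-1]]'
python3 - <<'E'
from h import *
rel(610,-1)
im=cams.grab_frame("scene");a=im[170:290,250:410];cv2.imwrite("pics/s17.png",cv2.resize(a,(800,600),interpolation=cv2.INTER_CUBIC))
s=r.sense();print(s['tcp_rot'],s['eef_pos'])
a=.17
for x,y in[(0,0),(45,56),(45,-56),(-45,56),(-45,-56)]:
    print((proj("scene",(610+x*np.cos(a)-y*np.sin(a),-1+x*np.sin(a)+y*np.cos(a),4))-[250,170])*5)
E
```

```text
clock: 43.55
eef_pos: [596.1, 6.2, 117.1]
tcp_rot: [-1.568, -0.004, 0.189]
contact_force: [-0.4, 0.0, -0.0]
opening: 0.366
tool dx 12.3 dz -9.7
[-1.56821159 -0.00427795  0.18906791] [596.06346706   6.18924737 117.04859616]
[317.45654612 387.1150834 ]
[453.77579067 448.47059358]
[193.57779671 466.63678362]
[430.42354528 314.59798194]
[191.1128314  330.24942881]
```

View pics/s17.png

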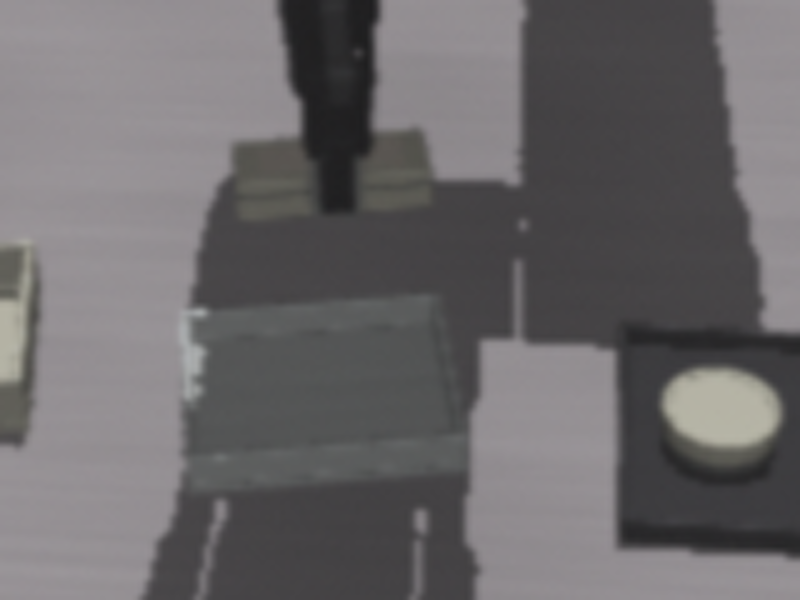

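The tray is clear beneath the mailer, and my predicted floor corners match the visible ones to a few pixels. Shift over the centre, then lower.

```bash
python3 -m crank '[[-0.1,1.2,0.2,1.2,0,-0.8,-1],[0,0,0,0,0,0,-1],[0,0,0,0,2,0,-1],[0,0,0,0,2,0,-1],[0,0,0,0,1.5,0,-1],[0,0,0,0,1,0,-1],[0,0,0,0,0,0,-1],[0,0,0,0,0,0,-1],[0,0,0,0,0,0,-1],[0,0,0,0,0,0,-1]]'
python3 -c "from h import *;rel(612,0)"
```

```text
clock: 44.43
eef_pos: [609.5, 1.2, 51.7]
tcp_rot: [-1.57, -0.003, 0.17]
contact_force: [-0.3, 0.5, -0.9]
opening: 0.366
tool dx 2.3 dz -1.6
```

```bash
python3 -m crank '[[0,0,0.2,0.1,0,-0.1,-1],[0,0,0,0,0.8,0,-1],[0,0,0,0,0.8,0,-1],[0,0,0,0,0.8,0,-1],[0,0,0,0,0.5,0,-1],[0,0,0,0,0,0,-1],[0,0,0,0,0,0,-1],[0,0,0,0,0,0,-1],[0,0,0,0,0,0,-1],[0,0,0,0,0,0,-1]]'
python3 -c "from h import *;rel(612,0)"
```

```text
clock: 45.27
eef_pos: [612.0, 0.3, 21.5]
tcp_rot: [-1.57, -0.002, 0.17]
contact_force: [-0.1, 0.3, -0.8]
opening: 0.364
tool dx -0.1 dz -0.3
```

```bash
python3 -m crank '[[0,0,0,0,0.3,0,-1],[0,0,0,0,0,0,-1],[0,0,0,0,0,0,-1],[0,0,0,0,0,0,-1],[0,0,0,0,0,0,-1],[0,0,0,0,0,0,-1],[0,0,0,0,0,0,-1],[0,0,0,0,0,0,-1],[0,0,0,0,0,0,-1],[0,0,0,0,0,0,-1]]'
```

```text
clock: 46.1
eef_pos: [612.7, 0.3, 19.2]
tcp_rot: [-1.571, -0.004, 0.17]
contact_force: [-0.5, 0.7, -0.8]
opening: 0.366
```

```bash
python3 -m crank '[[0,0,0,0,0.1,0,-1],[0,0,0,0,0,0,-1],[0,0,0,0,0,0,-1],[0,0,0,0,0,0,0.05],[0,0,0,0,0,0,0.05],[0,0,0,0,0,0,0.05],[0,0,0,0,0,0,0.05],[0,0,0,0,0,0,0.05],[0,0,0,0,0,0,0.05],[0,0,0,0,0,0,0.05]]'
```

```text
clock: 46.93
eef_pos: [613.0, 0.3, 18.3]
tcp_rot: [-1.571, -0.004, 0.17]
contact_force: [-0.2, -0.1, -0.0]
opening: 0.526
```

```bash
python3 -m crank '[[0,0,0,0,-0.5,0,0.05],[0,0,0,0,-1,0,0.05],[0,0,0,0,-2,0,0.05],[0,0,0,0,-3,0,0.05],[0,0,0,0,-3,0,0.05],[0,0,0,0,-2,0,0.05],[0,0,0,-3,-1,0,0.05],[0,0,0,-4,0,0,0.05],[0,0,0,-4,0,0,0.05],[0,0,0,-4,0,0,0.05]]'
```

```text
clock: 47.77
eef_pos: [469.1, -24.9, 155.8]
tcp_rot: [-1.573, -0.017, 0.172]
contact_force: [0.1, -0.7, 0.7]
opening: 0.525
```

```bash
python3 -m crank '[[0,0,0,-3,0,0,0.05],[0,0,0,0,0,0,0.05],[0,0,0,0,0,0,0.05],[0,0,0,0,0,0,0.05],[0,0,0,0,0,0,0.05],[0,0,0,0,0,0,0.05],[0,0,0,0,0,0,0.05],[0,0,0,0,0,0,0.05],[0,0,0,0,0,0,0.05],[0,0,0,0,0,0,0.05]]'
python3 - <<'E'
from h import *
im=cams.grab_frame("scene");cv2.imwrite("pics/s18.png",cv2.resize(im[150:290,165:485],(800,350),interpolation=cv2.INTER_CUBIC))
im=cams.grab_frame("top");cv2.imwrite("pics/top18.png",im);cv2.imwrite("pics/t18.png",cv2.resize(im[125:285,145:465],(800,400),interpolation=cv2.INTER_CUBIC))
E
```

```text
clock: 48.6
eef_pos: [435.2, -30.4, 159.0]
tcp_rot: [-1.574, -0.019, 0.171]
contact_force: [0.9, 0.4, -0.4]
opening: 0.524
```

View pics/s18.png

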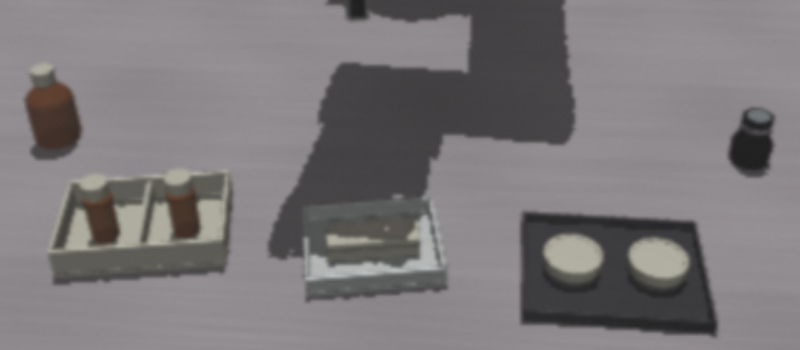

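View pics/t18.png

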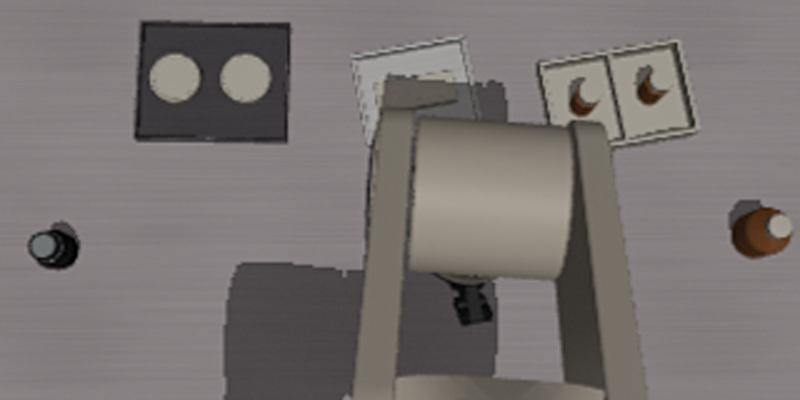

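Everything is placed and the bystanders are at their original pixels. One numeric check before handing in.

```bash
python3 - <<'E'
from h import *
def fr(p,o,a):
    d=np.array(p[:2])-o;return (round(d@[np.cos(a),np.sin(a)],1),round(d@[-np.sin(a),np.cos(a)],1))
T=lambda u,v:(145+u/2.5,125+v/2.5); S=lambda u,v:(165+u/2.5,150+v/2.5)
for u,v in[(175,78),(246,78)]:print("dish top",fr(cast("top",*T(u,v),21),(627.5,209.3),-.02))
for u,v in[(572,252),(658,256)]:print("dish scene",fr(cast("scene",*S(u,v),21),(627.5,209.3),-.02))
for u,v in[(95,183),(177,177)]:print("vial scene",fr(cast("scene",*S(u,v),66),(606,-207),.172))
print("mailer scene",fr(cast("scene",*S(373,234),24),(610.5,-1),.17))
a=cv2.imread("pics/top0.png").astype(int);b=cv2.imread("pics/top18.png").astype(int)
for n,(x0,y0,x1,y1) in dict(eye=(152,210,182,236),bot=(435,203,465,230)).items():print(n,"max mean diff",np.abs(a-b)[y0:y1,x0:x1].mean().round(2))
s=r.sense();print(s["clock"],s["contact_force"].round(1))
order.sign_off()
E
```

```text
dish top (np.float64(-0.6), np.float64(36.1))
dish top (np.float64(0.6), np.float64(-36.1))
dish scene (np.float64(0.5), np.float64(-34.7))
dish scene (np.float64(-1.1), np.float64(37.9))
vial scene (np.float64(5.2), np.float64(-35.3))
vial scene (np.float64(4.1), np.float64(35.4))
mailer scene (np.float64(9.4), np.float64(1.6))
eye max mean diff 2.43
bot max mean diff 2.23
48.7 [ 0.1 -0.6 -0.1]
the job is handed in; nothing more can be done
```

The job is handed in at about 48.7 s: the dishes are in the pan, there is one vial in each bay of the bin, and the mailer is in the small tray. Everything was lowered to its floor before I opened the gripper. At hand-in the gripper was empty and the arm clear of everything.

**Last checks:** positions are relative to each tray's measured centre, in mm.

| Item | Position (x, y) | Allowed |
|---|---|---|
| Dishes | about (0, ±36), seen in both views | ±40, ±55 |
| Vials | about (5, ±35), one per bay | x ±38, y 12 to 65 either side |
| Mailer | about (9, 2) | ±34, ±36 |

- **How they lie:** the pictures show the dishes flat, the vials upright and the mailer flat. I didn't measure tilt or resting heights.
- **Bystanders:** the eyepiece and the bottle are at the same pixels as at the start. Only small brightness differences show around them.
- **Single-view readings:** the vial and mailer positions come from one camera only, because the arm hid the tray and part of the bin from above. The mailer's 9 mm is larger than the 1–2 mm I expected from where the gripper let go. I put that down to choosing its pixel by eye; either value is well within limits.

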